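# Unload the yoghurt maker onto the folding cooling stand

## Robot

A 6-joint arm with a two-finger parallel gripper is mounted at the origin on a cart in front of the work surface, level with it; the furniture and walls round the work are solid. World frame = base frame: x ahead of the robot, y to its left, z up, the work surface at z = 0. Lengths are in m, angles in rad, forces in N, time in s.
With the tool pointing down it reaches from about 0.325 to 0.9 m from the base axis. Payload 3.5 kg.
Tool frame: the origin (TCP) lies midway between the tips of the shut fingers; the grasp point (between the pads) lies 19 mm behind it; z points along the fingers, y is the line along which they close (so a half turn about z gives the same grasp; the last joint's range is limited). The gripper opens to 85 mm and grips with 20 to 120 N. Pads are 22 mm wide; open, the fingers measure 114 mm over their backs; the gripper's body (76 mm by 85 mm) begins 54 mm behind the grasp point. The pads swing forward as they close: fully open they stand 13 mm farther back than shut.
Start: joints at [1.192, 0.276, -0.026, 1.268, 0, 1.467], TCP at [0.17, 0.601, 0.231] pointing down, gripper open.
Joint ranges: [-3.12, 3.12], [-0.85, 1.88], [-1.08, 1.24], [-1.95, 2.15], [-1.57, 1.53], [-3.14, 3.14]. Speed limits (rad/s): [2.57, 2.57, 3.14, 3.14, 3.14, 3.14].

## Interface

Orientations are given as a 3x3 rotation matrix whose columns are the frame's x, y, z axes.
In Python, from rig import sensors, read_camera, calibration, finish_job gives the robot as it stands.
- The arm moves only by the tool play_rows, never from a script. Its argument "steps" is one flat list of numbers, 7 for each row, row after row: the shift along the tool's x, y, z in mm, then the turn, a rotation vector about the tool's x, y, z in degrees, then the finger opening in mm, from 0 to 85.4. In form: [dx, dy, dz, ax, ay, az, grip, dx, dy, dz, ax, ay, az, grip, ...]. A call has 1 to 5 rows; each row is the pose to reach, as a shift and turn from the pose commanded when the call began, along the tool's axes at that moment; what a row does not reach only later rows make up. A row lasts 1/12 s, in which the tool goes at most 41.7 mm and 7.16 degrees, less where a joint would pass 70% of its speed; a pose out of reach is approached as far as the arm can. A call with a gripper value outside its range is refused whole. The fingers move at their own pace and stop on an object; "squeeze" is the grip in N (left out, the last holds). Time passes only in rows, so rows that repeat a pose let the fingers close. It gives the time, the measured TCP pose, the force, the opening and the grip force at its end, in the units of the state.
- sensors.state(): the state, without advancing time (a new reading comes with each control period).
- read_camera(name): name is "scene" or "top"; returns the picture (400x640x3 uint8, red, green, blue); there is no depth.
- calibration(name): a dict with "vfov" (degrees; the focal length in pixels is half the picture's height over the tangent of half this angle, whatever the lens; pixels are square), "cx", "cy" (the principal point, pixels), "dist_coeffs" ([k1, k2, p1, p2, k3] as OpenCV has them; the pictures are not rectified), "world_to_cam" (4x4, takes a point from world to camera coordinates). Camera axes: x right, y down, z forward; pixel columns grow to the right and rows downward; lengths in m; the calibration is good to about 2 mm. A picture is of the moment at which its call begins. calibration takes no time and is no camera call.
- finish_job(): hands the job in; it is judged then, once.
The state is a dict: "time_s": time; "joint_pos": joint angles; "joint_velocities": joint speeds; "effort": joint torques, N m; "tool_pos": TCP position; "tool_rot": TCP orientation; "wrist_force": force on the tool from outside, world axes, zero at the start; "moment": the same for the moment, N m; "finger_gap": opening from 0.0 (shut) to 1.0 (fully open); "gripper_force": force on a finger pad.
Only numpy, scipy, OpenCV 4.12 (cv2) and the standard library are available. Lean on these libraries where they do the work, as an engineer would, in place of code of your own. Each camera call takes 0.05 s, during which the arm holds its last target. There are 200 camera calls.

## Task

The yoghurt is ready: switch the heat of the yoghurt maker off by turning its black knob clockwise until it clicks over, and swing the folded cooling stand (the rack with the red tab) up until it snaps open; only then lift out the jars and stand every one of them upright on the open stand, in one row inside its fence. When the last jar is on the stand, set the kitchen timer, one key at a time, each pressed fully down and let go: white to clear it, yellow twice for twenty minutes, green to start; leave the red key and the other things on the worktop alone.

Things in the scene. Friction and masses are not known exactly. Their poses are not given: they have to be found in the camera images.
- maker: yoghurt maker: white box 315 x 94 mm, fixed; origin on its underside, z up, x along the row of jars, away from the knob. The jars stand in one open trough: inside x = -92 to +138 mm, y = -30 to +30 mm, floor 20 mm and rim 44 mm above the worktop. A closed deck 44 mm high at x = -162 to -92 mm carries the knob, at x = -125 mm, y = 0; red mark: heat, white mark: off
- heat_knob_grip (a point): middle of the knob's black bar grip, on its upright turning axis, 74 mm above the worktop; x along the bar (turns with the knob), z up. The bar is 40 mm long, 12 mm thick, its top 83 mm and its foot (a 40 mm disc) 52 mm above the worktop
- heat_knob (a joint): knob angle, rad: 0 heat on (red mark), grows clockwise seen from above, to its stop at 1.3, off (white mark). An over-centre spring (up to 0.13 N m) holds it at either end and throws it over at 0.7: let go before that and it springs back to 0; beyond, it clicks on to 1.3
- stand: base of the folding cooling stand: steel frame 280 x 102 mm (x = -110 to +170 mm), fixed; origin on the worktop, z up, x along the row of jars, away from the red tab. The deck rides on four parallel legs, 62 mm long, and stays level; their lower pins run along y, 24 mm above the worktop
- stand_leg (a joint): leg swing q, rad: 0 folded (legs 12 deg above the stand's +x), 1.571 open, at the stop (12 deg past upright). Opening shifts the whole deck and tab, unturned, by 62 mm * (cos(q + 0.209) - 0.978) along the stand's x and 62 mm * (sin(q + 0.209) - 0.208) up: 73 mm to -x, 48 mm up. Spring and weight pull it shut below about 1.05 (lifting takes up to 12 N), open beyond
- deck_top (a point): centre of the deck's upper side, on which the jars stand; x along the deck, z up, always level. 45 mm above the worktop when folded, 93 mm when open. A wire fence, its top 24 mm above the deck, runs round it, inside 234 x 68 mm (x, y)
- stand_tab (a point): grip point in the red upright tab at the deck's end, at x = -151 mm of deck_top and 18 mm above the deck's top; x, y, z as deck_top. The tab is 14 mm thick along y, 24 mm along x, and reaches from 4 mm below to 32 mm above the deck's top; pinch it from above along y
- jar_a: squat glass jar of yoghurt with a blue lid, round, 52 mm across and 52 mm high, 0.13 to 0.21 kg; origin at the centre of its underside, z up through the lid. May be absent
- jar_b: squat glass jar of yoghurt with a green lid, round, 52 mm across and 52 mm high, 0.13 to 0.21 kg; origin at the centre of its underside, z up through the lid. May be absent
- jar_c: squat glass jar of yoghurt with a orange lid, round, 52 mm across and 52 mm high, 0.13 to 0.21 kg; origin at the centre of its underside, z up through the lid. May be absent
- jar_d: squat glass jar of yoghurt with a yellow lid, round, 52 mm across and 52 mm high, 0.13 to 0.21 kg; origin at the centre of its underside, z up through the lid. May be absent
- timer: kitchen timer, white, 60 x 134 x 19 mm, fixed to the worktop; origin on its underside, z up; a grey display lies along its far (+x) side and a row of four round keys, 17 mm across and 30 mm apart, along its near side, from left (+y) to right: white, yellow, red, green
- key_white_top (a point): centre of the top of the timer's white key, 26 mm above the worktop when up
- key_yellow_top (a point): centre of the top of the timer's yellow key, 26 mm above the worktop when up
- key_red_top (a point): centre of the top of the timer's red key, 26 mm above the worktop when up
- key_green_top (a point): centre of the top of the timer's green key, 26 mm above the worktop when up
- key_white (a joint): how far the white key is pressed, m: 0 up, 0.005 fully down; its spring takes 1 N to start and 4 N fully down; counts as pressed beyond 0.003
- key_yellow (a joint): how far the yellow key is pressed, m: 0 up, 0.005 fully down; its spring takes 1 N to start and 4 N fully down; counts as pressed beyond 0.003
- key_red (a joint): how far the red key is pressed, m: 0 up, 0.005 fully down; its spring takes 1 N to start and 4 N fully down; this key must not be pressed
- key_green (a joint): how far the green key is pressed, m: 0 up, 0.005 fully down; its spring takes 1 N to start and 4 N fully down; counts as pressed beyond 0.003
- spice_jar_3: bystander: spice jar with a dark lid and an orange and green label, 44 mm across, 105 mm high, standing on the worktop; origin under it
- tin_1: bystander: low round tin, 86 mm across, 40 mm high; origin under it
- teaspoon_1: bystander: teaspoon lying on the worktop, 130 x 26 x 11 mm; origin under it

How it is judged:
By the outcome, as a careful person would: the job done as asked, in the order asked, and still so for the second after the job is handed in, with the robot touching nothing.
Of jar_a, jar_b, jar_c, jar_d only 2 to 4 are there at a start; the rules pass over those that are not, and their reading is None.
At some moment in a run one of jar_a, jar_b, jar_c, jar_d may be knocked a few centimetres aside while the robot is not near it.
Once in a run the grip may slacken for a moment while it holds something.
It also fails if it takes over 210 s, if anything falls off the work surface, if the arm or the gripper's body presses on something with over 40 N, if the wrist force passes 120 N, or if a joint passes its speed limit or range.

## Working session

There is one attempt and no reset: what is moved stays moved. The work goes in short steps, Python scripts to look and compute and a tool call to move; the robot and the scene stay as the last step left them, time stands still between calls to the robot, and variables do not carry over. Pictures are saved under pics/ and viewed, at most 14 in all, crops included, and the job is handed in when it is done.

Besides the shell and the picture viewer there is one more tool, called after ">>>" by a JSON object that holds its "api" and its "payload". play_rows: Moves the arm, as the interface text tells. Its arguments: {"type":"object","properties":{"steps":{"type":"array","items":{"type":"number"}},"squeeze":{"type":"number"}},"required":["steps"]}

```bash
mkdir -p pics; ls; python3 - <<'E'
from rig import *
import cv2
for n in("scene","top"):
    im=read_camera(n); cv2.imwrite(f"pics/{n}0.png",cv2.resize(im[:,:,::-1],(800,500),interpolation=cv2.INTER_CUBIC))
    c=calibration(n); print(n,c)
s=sensors.state(); print(s)
E
```

```text
pics
scene {'vfov': 49.5927489321983, 'cx': 324.5435709067359, 'cy': 199.53836486581548, 'dist_coeffs': array([-0.03792853,  0.        ,  0.        ,  0.        ,  0.        ]), 'world_to_cam': array([[ 0.81851301, -0.57441239,  0.00931998, -0.46137964],
       [-0.34526924, -0.50483063, -0.79116066,  0.28878742],
       [ 0.45915749,  0.64435739, -0.61153737,  1.23025406],
       [ 0.        ,  0.        ,  0.        ,  1.        ]])}
top {'vfov': 44.61104669016963, 'cx': 314.7171923733057, 'cy': 196.76887687801732, 'dist_coeffs': array([0.02527026, 0.        , 0.        , 0.        , 0.        ]), 'world_to_cam': array([[ 0.01299125, -0.99991356, -0.00202348,  0.01516525],
       [-0.99168876, -0.01262528, -0.12803907,  0.60705223],
       [ 0.12800245,  0.00367005, -0.99176706,  1.53026597],
       [ 0.        ,  0.        ,  0.        ,  1.        ]])}
{'time_s': 0.1, 'joint_pos': array([ 1.19162473e+00,  2.77057293e-01, -2.77467530e-02,  1.26799922e+00,
        5.39595454e-05,  1.46737872e+00]), 'joint_velocities': array([ 1.17640143e-03, -2.06000211e-03,  2.54502935e-03, -1.04666048e-03,
        9.16852032e-05,  8.77839192e-04]), 'effort': array([-9.62947183e-05, -4.46707785e+01,  2.96128714e+01,  8.43768474e-03,
       -8.05804643e-05, -5.26157294e-06]), 'tool_pos': array([0.16991313, 0.60072825, 0.23026987]), 'tool_rot': array([[-9.62220060e-01,  2.72271789e-01, -7.92995455e-04],
       [ 2.72272818e-01,  9.62218328e-01, -1.84441115e-03],
       [ 2.60853638e-04, -1.99064051e-03, -9.99997985e-01]]), 'wrist_force': array([-0.47042422,  0.54031028,  0.37491422]), 'moment': array([-0.00905349,  0.00551024, -0.01927539]), 'gripper_force': 0.0, 'finger_gap': 0.997016807036955}
```

View pics/top0.png

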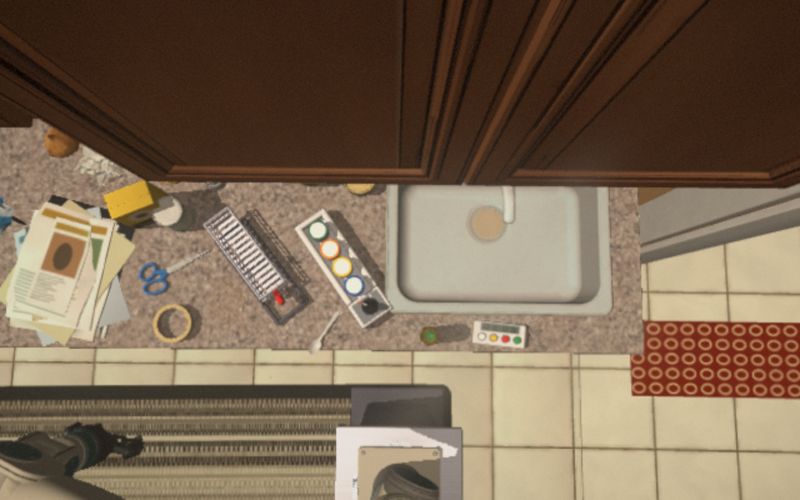

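View pics/scene0.png

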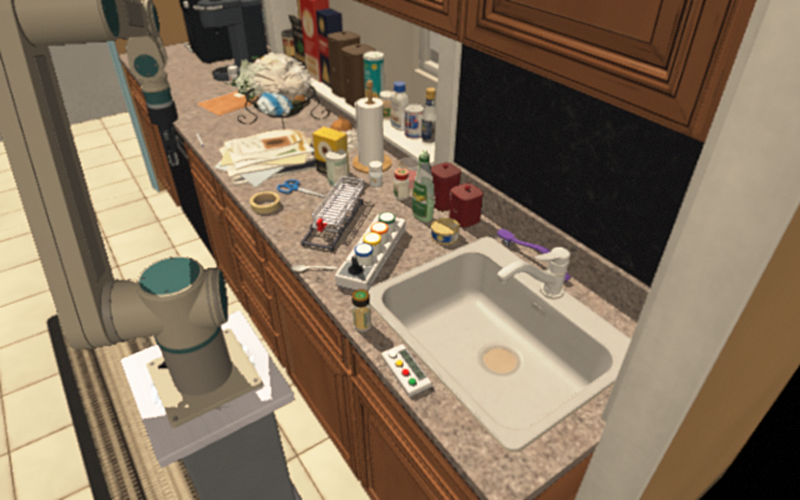

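The top view (1.25x) shows the stand from about (205,210) to (310,320) with its red tab at (279,298). The maker runs from (297,215) to (390,325) with the knob at (370,305). All four jars are present: green, orange, yellow and blue, going towards the knob. The timer is at (500,334), the spice jar at (430,336) and the teaspoon at (322,332).

```bash
cat > h.py <<'E'
import numpy as np, cv2
from rig import *
def K(n):
    c=calibration(n); f=200/np.tan(np.radians(c["vfov"]/2))
    return np.array([[f,0,c["cx"]],[0,f,c["cy"]],[0,0,1]]),c["dist_coeffs"],c["world_to_cam"]
def proj(n,P):
    k,d,T=K(n); return cv2.projectPoints(np.array(P,float).reshape(-1,3),cv2.Rodrigues(T[:3,:3])[0],T[:3,3],k,d)[0][:,0]
def w(n,u,v,z):
    k,d,T=K(n); p=cv2.undistortPoints(np.array([[[u,v]]],float),k,d)[0,0]
    r=T[:3,:3].T@[p[0],p[1],1]; o=-T[:3,:3].T@T[:3,3]; return o+r*(z-o[2])/r[2]
def crop(n,name,x,y,wd,ht,s):
    im=read_camera(n)[y:y+ht,x:x+wd,::-1]; cv2.imwrite(f"pics/{name}.png",cv2.resize(im,None,fx=s,fy=s,interpolation=cv2.INTER_CUBIC))
E
python3 - <<'E'
from h import *
crop("top","t1",155,155,270,130,2.95)
crop("scene","s1",230,135,130,190,3.1)
E
```

```text
(no output)
```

View pics/t1.png

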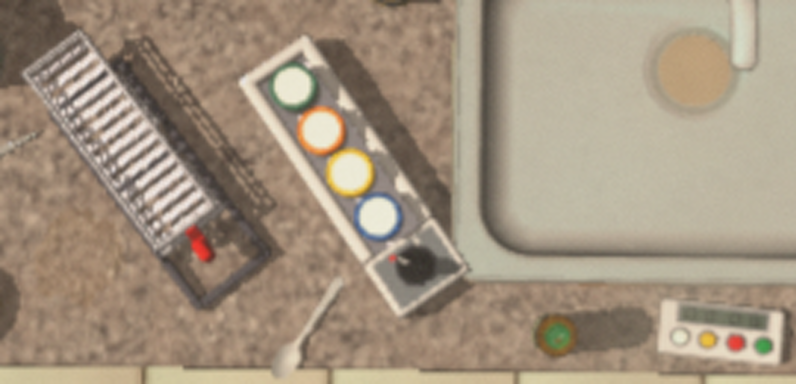

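View pics/s1.png

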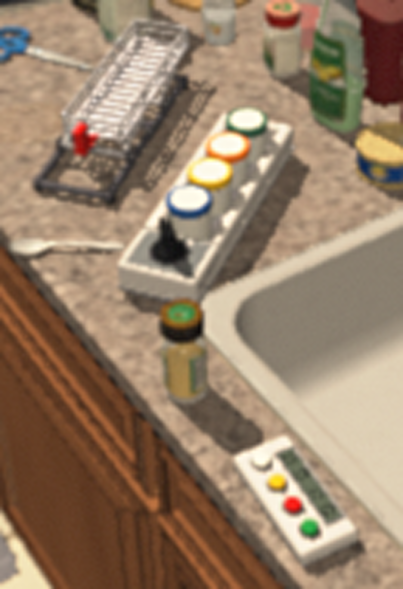

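```bash
cat > m.py <<'E'
from h import *
def t(a,b,z): return w("top",155+a/2.95,155+b/2.95,z)
def s(a,b,z): return w("scene",230+a/3.1,135+b/3.1,z)
def pr(n,p): print(n,np.round(np.array(p)*1000,0))
for n in("top","scene"):
    T=K(n)[2]; pr("cam "+n,-T[:3,:3].T@T[:3,3])
c=[t(*p,.044) for p in((240,80),(308,37),(468,270),(403,316))]
for p in c: pr("maker corner",p)
fl,fr,nr,nl=c
pr("ctr",sum(c)/4); print([np.linalg.norm(a-b)for a,b in((fl,fr),(nl,nr),(fl,nl),(fr,nr))])
print("yaw",[np.degrees(np.arctan2(*(d[1::-1]))) for d in (fl-nl,fr-nr)])
for n,p,q in(("green",(294,85),(247,121)),("orange",(321,130),(228,145)),("yellow",(350,172),(211,171)),("blue",(378,216),(190,199))): pr(n,t(*p,.072)); pr(" scene",s(*q,.072))
pr("knob",t(415,264,.083))
pr("base near R",t(270,255,.012));pr("base near L",t(200,305,.012))
pr("fence far",t(80,30,.069));pr("fence farL",t(25,72,.069)); pr("fence nearR",t(216,212,.069)); pr("fence nearL",t(160,255,.069))
pr("tab",t(197,238,.077)); pr("tabscene",s(80,126,.077))
for n,p,q in(("w",(680,337),(262,460)),("y",(708,340),(277,482)),("r",(736,343),(292,504)),("g",(764,345),(310,527))): pr(n,t(*p,.026)); pr(" s",s(*q,.026))
pr("spice",t(557,334,.105))
E
python3 m.py
```

```text
cam top [ 406.   17. 1595.]
cam scene [ -88. -912.  985.]
maker corner [651. 276.  44.]
maker corner [699. 203.  44.]
maker corner [447.  24.  44.]
maker corner [398.  93.  44.]
ctr [549. 149.  44.]
[np.float64(0.08762066639269478), np.float64(0.084933726550153), np.float64(0.31212485437623017), np.float64(0.3088324143618374)]
yaw [np.float64(35.84538871682263), np.float64(35.35805827444982)]
green [641. 213.  72.]
 scene [642. 209.  72.]
orange [593. 183.  72.]
 scene [596. 180.  72.]
yellow [549. 151.  72.]
 scene [552. 148.  72.]
blue [502. 120.  72.]
 scene [504. 117.  72.]
knob [452.  80.  83.]
base near R [462. 242.  12.]
base near L [407. 316.  12.]
fence far [699. 446.  69.]
fence farL [652. 502.  69.]
fence nearR [505. 292.  69.]
fence nearL [458. 350.  69.]
tab [476. 310.  77.]
tabscene [468. 306.  77.]
w [ 379. -205.   26.]
 s [ 380. -210.   26.]
y [ 376. -235.   26.]
 s [ 377. -240.   26.]
r [ 373. -265.   26.]
 s [ 373. -269.   26.]
g [ 372. -295.   26.]
 s [ 372. -299.   26.]
spice [382. -68. 105.]
```

Both cameras agree to about 4 mm: maker yaw is about 35°, the knob is near (451,79) mm, and the keys lie along y. I still need the knob's bar angle and the tab position, so I'll zoom in on those.

```bash
python3 - <<'E'
from h import *
a=read_camera("top")[:,:,::-1];b=read_camera("scene")[:,:,::-1]
r=lambda im,x,y,w_,h_,s:cv2.resize(im[y:y+h_,x:x+w_],(400,300),interpolation=cv2.INTER_CUBIC)
o=np.vstack([np.hstack([r(a,276,230,40,30,10),r(b,268,202,40,30,10)]),np.hstack([r(a,200,210,60,45,1),r(b,236,162,60,45,1)])])
cv2.imwrite("pics/z.png",o)
E
```

```text
(no output)
```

View pics/z.png

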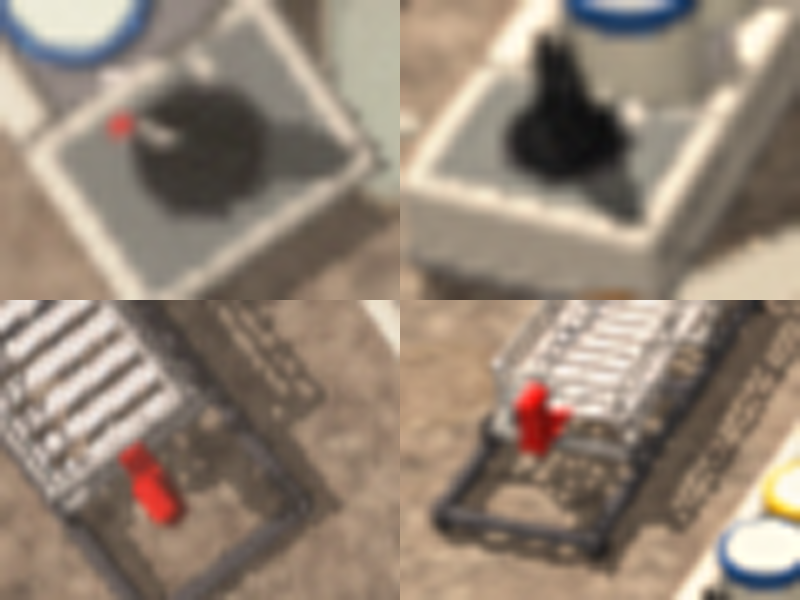

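```bash
python3 - <<'E'
from h import *
f=lambda p:np.round(p*1000)
print("tab",f(w("top",200+150/6.667,210+187/6.667,.077)),f(w("scene",236+135/6.667,162+90/6.667,.077)))
print("tabbottom scene",f(w("scene",236+135/6.667,162+148/6.667,.041)))
print("deck nearR corner",f(w("top",200+187/6.667,210+102/6.667,.045)),"nearL",f(w("top",200+62/6.667,210+205/6.667,.045)))
print("base nearR",f(w("top",200+310/6.667,210+205/6.667,.02)),"scene base nearR",f(w("scene",236+200/6.667,162+240/6.667,.02)))
print("knob foot",f(w("top",276+19.8,230+14.8,.06)),f(w("scene",268+16.4,202+14,.058)), f(w("scene",268+15.2,202+4,.083)))
s=sensors.state();R=s["tool_rot"]
print(R.T@(np.array([.451,.079,.20])-s["tool_pos"])*1000)
E
```

```text
tab [469. 307.  77.] [470. 306.  77.]
tabbottom scene [465. 303.  41.]
deck nearR corner [511. 297.  45.] nearL [461. 355.  45.]
base nearR [464. 241.  20.] scene base nearR [466. 233.  20.]
knob foot [452.  80.  60.] [447.  67.  58.] [456.  88.  83.]
[-412.46784655 -425.88117251   31.17968878]
```

```bash
cat > plan.py <<'E'
# usage: plan.py x y z yaw_y [x y z yaw ...] in mm/deg : prints chained calls from the present pose
import sys; from h import *
from scipy.spatial.transform import Rotation as Ro
s=sensors.state(); p=s["tool_pos"]*1000; R=Ro.from_matrix(s["tool_rot"])
y=np.degrees(np.arctan2(*s["tool_rot"][1::-1,1]))
print("t",round(s["time_s"],1),"pos",p.round(1),"yaw_y",round(y,1),"gap",round(s["finger_gap"]*85.4,1),"gf",round(s["gripper_force"],1),"F",s["wrist_force"].round(1),"j",s["joint_pos"].round(2))
def down(a):
    a=np.radians(a); Y=np.array([np.cos(a),np.sin(a),0]);Z=np.array([0,0,-1.]); return Ro.from_matrix(np.c_[np.cross(Y,Z),Y,Z])
a=[float(v) for v in sys.argv[1:]]
for i in range(0,len(a),4):
    q=np.array(a[i:i+3]); G=down(a[i+3]); v=(R.inv()*G).as_rotvec(degrees=True); d=q-p
    n=int(max(1,np.ceil(np.linalg.norm(d)/175),np.ceil(np.linalg.norm(v)/33)))
    for k in range(n):
        Rk=R*Ro.from_rotvec(v*k/n,degrees=True)
        print("->",a[i:i+4],np.round(Rk.inv().apply(d/n),1).tolist(),np.round(v/n,2).tolist())
    p,R=q,G
E
python3 plan.py 451 79 200 162 451 79 110 162
```

```text
t 0.3 pos [170.1 601.1 230.9] yaw_y 74.2 gap 85.8 gf 0.0 F [ 0.1  0.1 -1.1] j [ 1.19  0.28 -0.03  1.27  0.    1.47]
-> [451.0, 79.0, 200.0, 162.0] [-103.1, -106.5, 7.8] [-0.01, -0.01, -21.95]
-> [451.0, 79.0, 200.0, 162.0] [-55.8, -137.3, 7.8] [-0.01, -0.01, -21.95]
-> [451.0, 79.0, 200.0, 162.0] [-0.5, -148.2, 7.8] [-0.01, -0.01, -21.95]
-> [451.0, 79.0, 200.0, 162.0] [55.0, -137.7, 7.8] [-0.01, -0.01, -21.95]
-> [451.0, 79.0, 110.0, 162.0] [0.0, 0.0, 90.0] [0.0, 0.0, 0.0]
```

>>> {"api": "play_rows", "payload": {"steps": [-103.1, -106.5, 7.8, 0, 0, -22, 60, -103.1, -106.5, 7.8, 0, 0, -22, 60, -103.1, -106.5, 7.8, 0, 0, -22, 60, -103.1, -106.5, 7.8, 0, 0, -22, 60]}}

```text
time_s: 0.63
tool_pos: [0.241, 0.4677, 0.223]
tool_rot: [[-0.994, -0.111, -0.0], [-0.111, 0.994, -0.002], [0.0, -0.002, -1.0]]
wrist_force: [-0.1, -0.2, -0.3]
finger_gap: 0.703
gripper_force: 0.0
```

>>> {"api": "play_rows", "payload": {"steps": [-55.8, -137.3, 7.8, 0, 0, -22, 40, -55.8, -137.3, 7.8, 0, 0, -22, 40, -55.8, -137.3, 7.8, 0, 0, -22, 40, -55.8, -137.3, 7.8, 0, 0, -22, 40]}}

```text
time_s: 0.97
tool_pos: [0.3112, 0.3387, 0.2157]
tool_rot: [[-0.879, -0.477, 0.001], [-0.477, 0.879, 0.0], [-0.001, -0.0, -1.0]]
wrist_force: [1.3, 0.1, 0.3]
finger_gap: 0.472
gripper_force: 0.0
```

>>> {"api": "play_rows", "payload": {"steps": [-0.5, -148.2, 7.8, 0, 0, -22, 40, -0.5, -148.2, 7.8, 0, 0, -22, 40, -0.5, -148.2, 7.8, 0, 0, -22, 40, -0.5, -148.2, 7.8, 0, 0, -22, 40]}}

```text
time_s: 1.3
tool_pos: [0.3807, 0.2105, 0.2083]
tool_rot: [[-0.636, -0.772, 0.001], [-0.772, 0.636, 0.001], [-0.001, -0.0, -1.0]]
wrist_force: [0.7, 0.8, -0.2]
finger_gap: 0.464
gripper_force: 0.0
```

>>> {"api": "play_rows", "payload": {"steps": [55, -137.7, 7.8, 0, 0, -22, 40, 55, -137.7, 7.8, 0, 0, -22, 40, 55, -137.7, 7.8, 0, 0, -22, 40, 55, -137.7, 7.8, 0, 0, -22, 40, 55, -137.7, 7.8, 0, 0, -22, 40]}}

```text
time_s: 1.72
tool_pos: [0.4543, 0.076, 0.2004]
tool_rot: [[-0.311, -0.951, 0.003], [-0.951, 0.311, -0.003], [0.002, -0.004, -1.0]]
wrist_force: [0.6, 0.9, -0.5]
finger_gap: 0.467
gripper_force: 0.0
```

```bash
python3 plan.py 451 79 100 162 451 79 57 162; python3 - <<'E'
from h import *
a=read_camera("top")[:,:,::-1];b=read_camera("scene")[:,:,::-1]
cv2.imwrite("pics/k1.png",np.hstack([cv2.resize(a[190:290,250:350],(400,400)),cv2.resize(b[140:240,240:340],(400,400))]))
E
```

```text
t 1.7 pos [454.3  76.  200.4] yaw_y 161.9 gap 39.9 gf 0.0 F [ 0.6  0.9 -0.5] j [ 0.03  0.   -0.41  1.15 -0.   -1.23]
-> [451.0, 79.0, 100.0, 162.0] [-2.0, 4.5, 100.4] [-0.22, -0.1, -0.09]
-> [451.0, 79.0, 57.0, 162.0] [0.0, 0.0, 43.0] [0.0, 0.0, 0.0]
```

>>> {"api": "play_rows", "payload": {"steps": [0, 0, 90, 0, 0, 0, 40, 0, 0, 90, 0, 0, 0, 40, 0, 0, 90, 0, 0, 0, 40, 0, 0, 90, 0, 0, 0, 40, 0, 0, 90, 0, 0, 0, 40]}}

```text
time_s: 2.23
tool_pos: [0.4506, 0.0821, 0.1109]
tool_rot: [[-0.304, -0.953, -0.0], [-0.953, 0.304, 0.0], [-0.0, 0.001, -1.0]]
wrist_force: [0.3, 0.6, 0.7]
finger_gap: 0.468
gripper_force: 0.0
```

```bash
python3 plan.py 451 79 57 162; python3 - <<'E'
from h import *
a=read_camera("top")[:,:,::-1];b=read_camera("scene")[:,:,::-1]
cv2.imwrite("pics/k2.png",np.hstack([cv2.resize(a[210:270,265:325],(400,400)),cv2.resize(b[180:240,255:315],(400,400))]))
E
```

```text
t 2.2 pos [450.6  82.1 110.9] yaw_y 162.3 gap 40.0 gf 0.0 F [0.3 0.6 0.7] j [ 0.04  0.08 -0.53  0.95  0.   -1.22]
-> [451.0, 79.0, 57.0, 162.0] [2.9, -1.3, 53.9] [0.03, 0.0, 0.28]
```

View pics/k2.png

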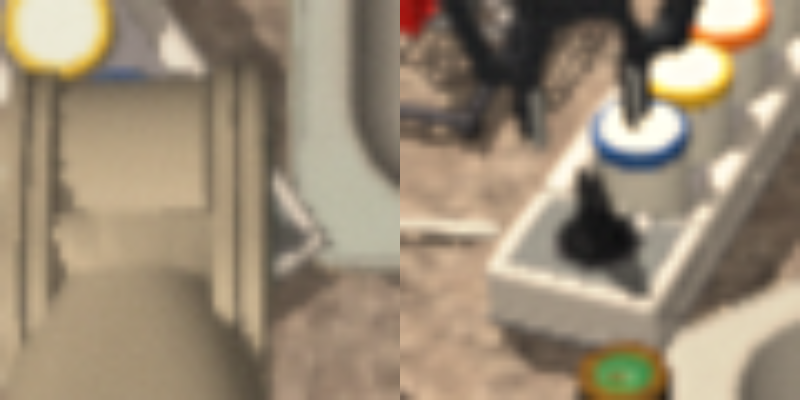

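The scene half shows the finger tips at (535,135) and (635,115), straddling the bar top at (587,175), so they're lined up to go down.

>>> {"api": "play_rows", "payload": {"steps": [2.9, -1.3, 54, 0, 0, 0, 40, 2.9, -1.3, 54, 0, 0, 0, 40, 2.9, -1.3, 54, 0, 0, 0, 40, 2.9, -1.3, 54, 0, 0, 0, 40]}}

```text
time_s: 2.67
tool_pos: [0.4523, 0.0782, 0.0575]
tool_rot: [[-0.306, -0.952, 0.002], [-0.952, 0.306, 0.0], [-0.001, -0.002, -1.0]]
wrist_force: [0.3, -0.2, -0.3]
finger_gap: 0.471
gripper_force: 0.0
```

>>> {"api": "play_rows", "payload": {"steps": [0, 0, 0, 0, 0, 0, 8, 0, 0, 0, 0, 0, 0, 8, 0, 0, 0, 0, 0, 0, 8, 0, 0, 0, 0, 0, 0, 8, 0, 0, 0, 0, 0, 0, 8], "squeeze": 40}}

```text
time_s: 3.08
tool_pos: [0.4533, 0.0782, 0.0583]
tool_rot: [[-0.305, -0.952, 0.004], [-0.952, 0.305, 0.0], [-0.002, -0.004, -1.0]]
wrist_force: [-0.3, -0.3, 7.2]
finger_gap: 0.13
gripper_force: 42.0
```

>>> {"api": "play_rows", "payload": {"steps": [0, 0, 0, 0, 0, 0, 8, 0, 0, 0, 0, 0, 0, 8, 0, 0, 0, 0, 0, 0, 8]}}

```text
time_s: 3.33
tool_pos: [0.4533, 0.0782, 0.0583]
tool_rot: [[-0.305, -0.952, 0.004], [-0.952, 0.305, 0.0], [-0.002, -0.004, -1.0]]
wrist_force: [-0.7, 0.3, 6.2]
finger_gap: 0.128
gripper_force: 42.0
```

Gripped (opening about 11 mm, small forces). Next I turn it clockwise, about 72° in steps.

>>> {"api": "play_rows", "payload": {"steps": [0, 0, 0, 0, 0, 6, 8, 0, 0, 0, 0, 0, 12, 8, 0, 0, 0, 0, 0, 18, 8, 0, 0, 0, 0, 0, 24, 8, 0, 0, 0, 0, 0, 24, 8]}}

```text
time_s: 3.75
tool_pos: [0.4531, 0.0783, 0.0583]
tool_rot: [[-0.669, -0.743, 0.004], [-0.743, 0.669, 0.001], [-0.003, -0.002, -1.0]]
wrist_force: [-0.7, 0.2, 9.9]
finger_gap: 0.135
gripper_force: 42.2
```

>>> {"api": "play_rows", "payload": {"steps": [0, 0, 0, 0, 0, 6, 8, 0, 0, 0, 0, 0, 12, 8, 0, 0, 0, 0, 0, 18, 8, 0, 0, 0, 0, 0, 24, 8, 0, 0, 0, 0, 0, 24, 8]}}

```text
time_s: 4.17
tool_pos: [0.453, 0.0785, 0.0583]
tool_rot: [[-0.914, -0.407, 0.003], [-0.407, 0.914, 0.001], [-0.004, -0.0, -1.0]]
wrist_force: [-2.3, 2.8, 8.4]
finger_gap: 0.137
gripper_force: 42.2
```

>>> {"api": "play_rows", "payload": {"steps": [0, 0, 0, 0, 0, 6, 8, 0, 0, 0, 0, 0, 12, 8, 0, 0, 0, 0, 0, 18, 8, 0, 0, 0, 0, 0, 22, 8, 0, 0, 0, 0, 0, 22, 8]}}

```text
time_s: 4.58
tool_pos: [0.4529, 0.0787, 0.0583]
tool_rot: [[-0.999, -0.036, 0.003], [-0.036, 0.999, 0.002], [-0.003, 0.002, -1.0]]
wrist_force: [-1.6, 1.5, 8.8]
finger_gap: 0.134
gripper_force: 42.2
```

```bash
python3 plan.py; python3 -c "
from rig import *;print(sensors.state()['moment'])"
```

```text
t 4.6 pos [452.9  78.7  58.3] yaw_y 92.1 gap 11.4 gf 42.2 F [-1.6  1.5  8.8] j [ 0.03  0.15 -0.59  0.83  0.   -0.01]
[ 0.332847    0.36198857 -0.1134076 ]
```

>>> {"api": "play_rows", "payload": {"steps": [0, 0, 0, 0, 0, 0, 40, 0, 0, 0, 0, 0, 0, 40, 0, 0, 0, 0, 0, 0, 40]}}

```text
time_s: 4.83
tool_pos: [0.4515, 0.078, 0.0565]
tool_rot: [[-0.999, -0.038, 0.001], [-0.038, 0.999, -0.0], [-0.001, -0.0, -1.0]]
wrist_force: [1.2, -0.2, 0.9]
finger_gap: 0.469
gripper_force: 0.0
```

>>> {"api": "play_rows", "payload": {"steps": [0, 0, -130, 0, 0, 0, 40, 0, 0, -130, 0, 0, 0, 40, 0, 0, -130, 0, 0, 0, 40, 0, 0, -130, 0, 0, 0, 40, 0, 0, -130, 0, 0, 0, 40]}}

```text
time_s: 5.25
tool_pos: [0.4544, 0.0781, 0.1899]
tool_rot: [[-0.999, -0.038, 0.008], [-0.038, 0.999, 0.0], [-0.008, -0.0, -1.0]]
wrist_force: [0.1, -0.6, -0.2]
finger_gap: 0.467
gripper_force: 0.0
```

```bash
python3 plan.py 468 305 150 128
```

```text
t 5.2 pos [454.4  78.1 189.9] yaw_y 92.2 gap 39.9 gf 0.0 F [ 0.1 -0.6 -0.2] j [ 0.03  0.01 -0.43  1.13 -0.   -0.01]
-> [468.0, 305.0, 150.0, 128.0] [-11.0, 113.1, 20.0] [-0.08, 0.22, -17.9]
-> [468.0, 305.0, 150.0, 128.0] [-45.3, 104.2, 20.0] [-0.08, 0.22, -17.9]
```

>>> {"api": "play_rows", "payload": {"steps": [-12, 113, 10, 0, 0, -18, 40, -12, 113, 10, 0, 0, -18, 40, -12, 113, 10, 0, 0, -18, 40, -12, 113, 10, 0, 0, -18, 40]}}

```text
time_s: 5.58
tool_pos: [0.4577, 0.1951, 0.1736]
tool_rot: [[-0.936, -0.352, -0.003], [-0.352, 0.936, 0.001], [0.003, 0.002, -1.0]]
wrist_force: [0.1, 0.4, 0.0]
finger_gap: 0.47
gripper_force: 0.0
```

>>> {"api": "play_rows", "payload": {"steps": [-46, 104, 30, 0, 0, -18, 40, -46, 104, 30, 0, 0, -18, 40, -46, 104, 30, 0, 0, -18, 40, -46, 104, 30, 0, 0, -18, 40, -46, 104, 30, 0, 0, -18, 40]}}

```text
time_s: 6.0
tool_pos: [0.4643, 0.305, 0.1433]
tool_rot: [[-0.785, -0.62, -0.005], [-0.62, 0.785, -0.003], [0.005, 0.001, -1.0]]
wrist_force: [0.1, -0.4, -0.5]
finger_gap: 0.471
gripper_force: 0.0
```

```bash
python3 plan.py 468 305 100 128; python3 - <<'E'
from h import *
a=read_camera("top")[:,:,::-1];b=read_camera("scene")[:,:,::-1]
cv2.imwrite("pics/k3.png",np.hstack([cv2.resize(a[205:265,275:335],(400,400)),cv2.resize(b[130:230,220:320],(400,400))]))
E
```

```text
t 6.0 pos [464.3 305.  143.3] yaw_y 128.3 gap 40.2 gf 0.0 F [ 0.1 -0.4 -0.5] j [ 0.47  0.22 -0.29  1.06 -0.   -0.2 ]
-> [468.0, 305.0, 100.0, 128.0] [-3.1, -2.3, 43.3] [0.03, -0.3, 0.31]
```

View pics/k3.png

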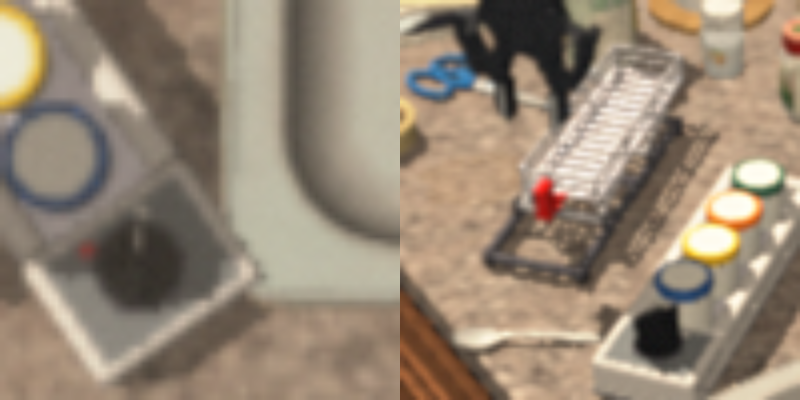

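The knob pointer at (140,220) now points at the white mark, so the heat is off. The fingers are above the tab, so I descend and pinch.

>>> {"api": "play_rows", "payload": {"steps": [-2, -2, 50, 0, 0, 0, 40, -2, -2, 50, 0, 0, 0, 40, -2, -2, 50, 0, 0, 0, 40, -2, -2, 50, 0, 0, 0, 40, -2, -2, 50, 0, 0, 0, 40]}}

```text
time_s: 6.52
tool_pos: [0.47, 0.3043, 0.0977]
tool_rot: [[-0.787, -0.617, 0.002], [-0.617, 0.787, 0.001], [-0.002, -0.0, -1.0]]
wrist_force: [-0.5, 0.1, 0.0]
finger_gap: 0.471
gripper_force: 0.0
```

```bash
python3 plan.py 468 305 47 128; python3 - <<'E'
from h import *
b=read_camera("scene")[:,:,::-1]
cv2.imwrite("pics/k4.png",cv2.resize(b[130:200,215:305],(720,560)))
E
```

```text
t 6.5 pos [470.  304.3  97.7] yaw_y 128.1 gap 40.2 gf 0.0 F [-0.5  0.1  0. ] j [ 0.46  0.27 -0.34  0.96 -0.   -0.21]
-> [468.0, 305.0, 47.0, 128.0] [1.2, 1.8, 50.7] [-0.03, 0.11, 0.13]
```

View pics/k4.png

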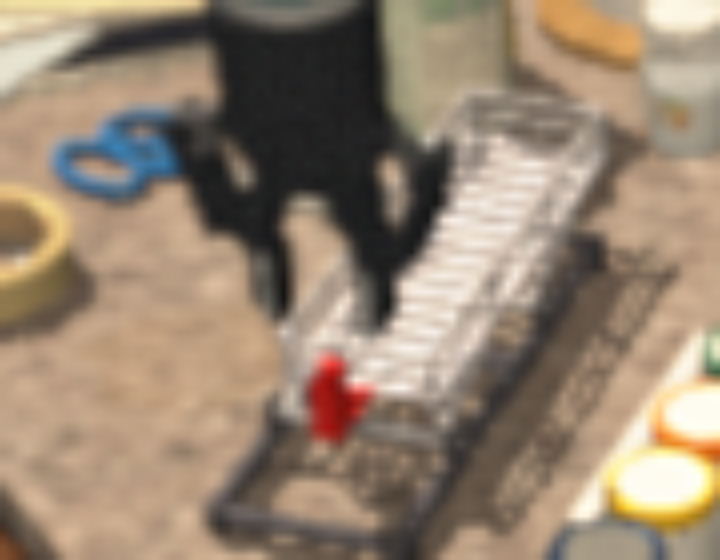

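The tips at (275,315) and (375,330) straddle the tab top at (327,360), so the tool is aligned.

>>> {"api": "play_rows", "payload": {"steps": [1.2, 1.5, 51, 0, 0, 0, 40, 1.2, 1.5, 51, 0, 0, 0, 40, 1.2, 1.5, 51, 0, 0, 0, 40, 1.2, 1.5, 51, 0, 0, 0, 40, 1.2, 1.5, 51, 0, 0, 0, 40]}}

```text
time_s: 6.98
tool_pos: [0.4684, 0.3056, 0.0469]
tool_rot: [[-0.786, -0.618, 0.002], [-0.618, 0.786, 0.001], [-0.002, -0.001, -1.0]]
wrist_force: [0.5, -0.3, -0.5]
finger_gap: 0.47
gripper_force: 0.0
```

>>> {"api": "play_rows", "payload": {"steps": [0, 0, 0, 0, 0, 0, 8, 0, 0, 0, 0, 0, 0, 8, 0, 0, 0, 0, 0, 0, 8, 0, 0, 0, 0, 0, 0, 8, 0, 0, 0, 0, 0, 0, 8], "squeeze": 70}}

```text
time_s: 7.4
tool_pos: [0.4685, 0.3053, 0.0467]
tool_rot: [[-0.786, -0.619, 0.003], [-0.619, 0.786, 0.001], [-0.003, -0.001, -1.0]]
wrist_force: [0.5, -2.1, 6.4]
finger_gap: 0.15
gripper_force: 69.8
```

>>> {"api": "play_rows", "payload": {"steps": [0, 0, 0, 0, 0, 0, 8, 0, 0, 0, 0, 0, 0, 8, 0, 0, 0, 0, 0, 0, 8]}}

```text
time_s: 7.65
tool_pos: [0.4685, 0.3053, 0.0467]
tool_rot: [[-0.786, -0.619, 0.003], [-0.619, 0.786, 0.001], [-0.003, -0.001, -1.0]]
wrist_force: [0.3, -2.2, 6.8]
finger_gap: 0.149
gripper_force: 69.8
```

```bash
python3 - <<'E'
from h import *
s=sensors.state();R=s["tool_rot"];print(s["tool_pos"],s["wrist_force"],s["finger_gap"],s["gripper_force"])
u=np.array([np.cos(np.radians(38)),np.sin(np.radians(38)),0])
for q in np.linspace(0,1.571,16):
    d=62*(np.cos(q+.209)-.978)*u+np.array([0,0,62*(np.sin(q+.209)-.208)]); print(round(q,2),(R.T@d).round(1))
E
```

```text
[0.46849795 0.30531666 0.04672137] [ 0.30473781 -2.17105979  6.8467909 ] 0.1485260663578654 69.82295751571655
0.0 [-0. -0.  0.]
0.1 [ 1.6 -0.  -6.2]
0.21 [  4.   -0.  -12.3]
0.31 [  6.9   0.  -18.1]
0.42 [ 10.4   0.  -23.6]
0.52 [ 14.5   0.  -28.6]
0.63 [ 19.    0.  -33.2]
0.73 [ 24.1   0.  -37.3]
0.84 [ 29.5   0.1 -40.9]
0.94 [ 35.3   0.1 -43.8]
1.05 [ 41.3   0.1 -46.2]
1.15 [ 47.6   0.1 -47.9]
1.26 [ 54.    0.1 -48.9]
1.36 [ 60.5   0.2 -49.3]
1.47 [ 67.    0.2 -48.9]
1.57 [ 73.4   0.2 -47.9]
```

Pinched. Now I swing the deck up along its arc.

>>> {"api": "play_rows", "payload": {"steps": [1.6, 0, -6.2, 0, 0, 0, 8, 4, 0, -12.3, 0, 0, 0, 8, 6.9, 0, -18.1, 0, 0, 0, 8, 10.4, 0, -23.6, 0, 0, 0, 8, 14.5, 0, -28.6, 0, 0, 0, 8]}}

```text
time_s: 8.07
tool_pos: [0.458, 0.297, 0.0744]
tool_rot: [[-0.786, -0.619, 0.005], [-0.619, 0.786, 0.002], [-0.005, -0.001, -1.0]]
wrist_force: [6.4, 1.6, -5.2]
finger_gap: 0.154
gripper_force: 68.5
```

>>> {"api": "play_rows", "payload": {"steps": [4.5, 0, -4.6, 0, 0, 0, 8, 9.6, 0, -8.7, 0, 0, 0, 8, 15, 0, -12.3, 0, 0, 0, 8, 20.8, 0, -15.2, 0, 0, 0, 8, 26.8, 0, -17.6, 0, 0, 0, 8]}}

```text
time_s: 8.48
tool_pos: [0.4362, 0.2796, 0.0929]
tool_rot: [[-0.786, -0.618, 0.004], [-0.618, 0.786, 0.001], [-0.003, -0.002, -1.0]]
wrist_force: [3.8, -2.9, 4.1]
finger_gap: 0.15
gripper_force: 69.8
```

>>> {"api": "play_rows", "payload": {"steps": [6.3, 0, -1.7, 0, 0, 0, 8, 12.7, 0, -2.7, 0, 0, 0, 8, 19.2, 0, -3.1, 0, 0, 0, 8, 25.7, 0, -2.7, 0, 0, 0, 8, 31.5, 0, -1.7, 0, 0, 0, 8]}}

```text
time_s: 8.9
tool_pos: [0.4109, 0.2594, 0.0945]
tool_rot: [[-0.786, -0.618, 0.004], [-0.618, 0.786, -0.0], [-0.003, -0.003, -1.0]]
wrist_force: [8.7, 2.0, 3.3]
finger_gap: 0.151
gripper_force: 70.1
```

>>> {"api": "play_rows", "payload": {"steps": [0, 0, 0, 0, 0, 0, 8, 0, 0, 0, 0, 0, 0, 8, 0, 0, 0, 0, 0, 0, 8]}}

```text
time_s: 9.15
tool_pos: [0.4109, 0.2595, 0.0945]
tool_rot: [[-0.786, -0.618, 0.003], [-0.618, 0.786, -0.001], [-0.002, -0.002, -1.0]]
wrist_force: [3.0, -2.8, 6.5]
finger_gap: 0.155
gripper_force: 70.3
```

>>> {"api": "play_rows", "payload": {"steps": [0, 0, 0, 0, 0, 0, 40, 0, 0, 0, 0, 0, 0, 40, 0, 0, 0, 0, 0, 0, 40, 0, 0, -40, 0, 0, 0, 40, 0, 0, -80, 0, 0, 0, 40]}}

```text
time_s: 9.57
tool_pos: [0.4054, 0.2582, 0.1702]
tool_rot: [[-0.786, -0.618, -0.01], [-0.618, 0.786, -0.004], [0.011, 0.003, -1.0]]
wrist_force: [1.5, 0.3, 0.6]
finger_gap: 0.467
gripper_force: 0.0
```

>>> {"api": "play_rows", "payload": {"steps": [120, 0, -80, 0, 0, 0, 85, 120, 0, -80, 0, 0, 0, 85, 120, 0, -80, 0, 0, 0, 85, 120, 0, -80, 0, 0, 0, 85, 120, 0, -80, 0, 0, 0, 85]}}

```text
time_s: 9.98
tool_pos: [0.3132, 0.1847, 0.2548]
tool_rot: [[-0.786, -0.618, 0.001], [-0.618, 0.786, 0.001], [-0.001, 0.0, -1.0]]
wrist_force: [-0.6, 0.2, -0.6]
finger_gap: 0.994
gripper_force: 0.0
```

```bash
python3 plan.py; python3 - <<'E'
from h import *
crop("top","t2",165,165,160,110,5)
crop("scene","s2",225,130,110,110,5)
E
```

```text
t 10.0 pos [313.2 184.7 254.8] yaw_y 128.2 gap 84.9 gf 0.0 F [-0.6  0.2 -0.6] j [ 0.35 -0.22 -0.49  1.3   0.   -0.31]
```

View pics/t2.png

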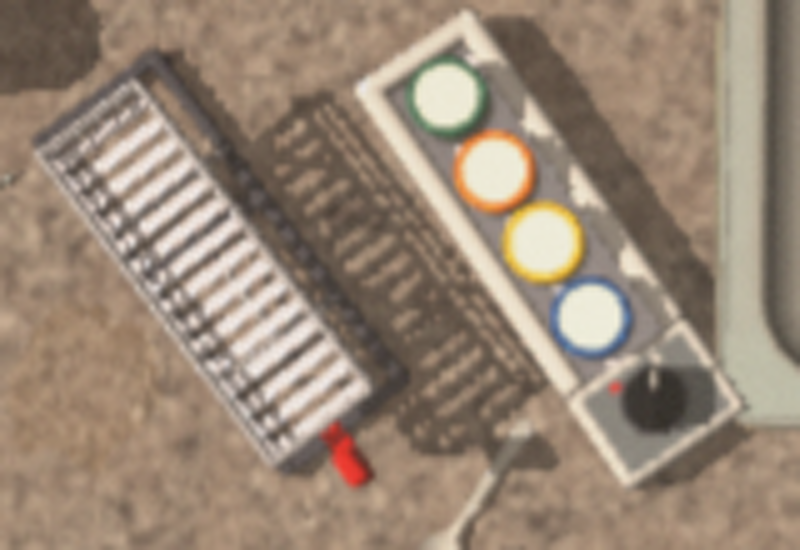

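View pics/s2.png

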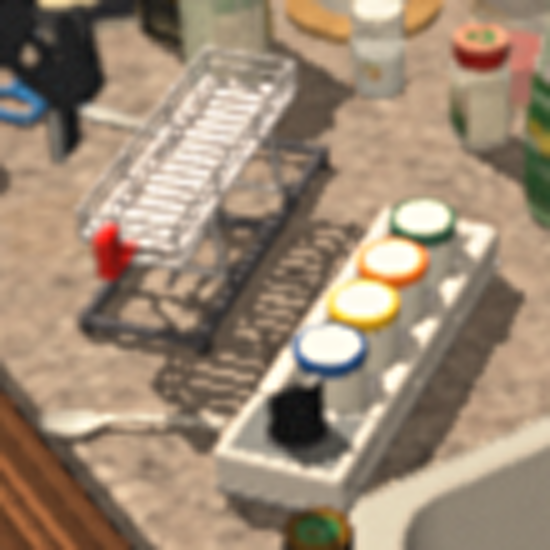

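The stand is open: its fence corners are at about (135,78), (37,150), (275,465) and (372,388), with the tab at (345,460). All four jars are still in the trough.

```bash
python3 - <<'E'
from h import *
f=lambda p:np.round(p*1000)
t=lambda a,b,z:w("top",165+a/5,165+b/5,z); s=lambda a,b,z:w("scene",225+a/5,130+b/5,z)
C=[t(*p,.117) for p in((135,80),(37,150),(275,465),(372,388))]
print([f(c).tolist() for c in C],"ctr",f(sum(C)/4))
print("scene corners",[f(s(*p,.117)).tolist() for p in((295,60),(210,45),(82,205),(185,245))])
for n,p,q in(("g",(446,95),(423,220)),("o",(495,171),(393,261)),("y",(543,242),(364,303)),("b",(591,316),(330,347))): print(n,f(t(*p,.072)),f(s(*q,.072)))
u=np.array([np.cos(np.radians(38)),np.sin(np.radians(38))])
print("ctr from tab",np.array([411,259.5])+151*u)
print("tab top",f(t(342,452,.125)))
E
```

```text
[[641.0, 400.0, 117.0], [597.0, 457.0, 117.0], [408.0, 305.0, 117.0], [454.0, 248.0, 117.0]] ctr [525. 353. 117.]
scene corners [[646.0, 398.0, 117.0], [602.0, 457.0, 117.0], [415.0, 308.0, 117.0], [451.0, 222.0, 117.0]]
g [641. 215.  72.] [642. 209.  72.]
o [593. 182.  72.] [594. 178.  72.]
y [548. 151.  72.] [550. 146.  72.]
b [502. 120.  72.] [503. 116.  72.]
ctr from tab [529.98962379 352.46488277]
tab top [416. 264. 125.]
```

```bash
python3 plan.py 641 212 150 125 641 212 70 125 641 212 43 125
```

```text
t 10.1 pos [315.2 185.8 252.8] yaw_y 128.2 gap 85.5 gf 0.0 F [-0.   0.   0.5] j [ 0.35 -0.21 -0.49  1.29  0.   -0.31]
-> [641.0, 212.0, 150.0, 125.0] [-136.1, -90.4, 51.4] [0.01, 0.02, 1.59]
-> [641.0, 212.0, 150.0, 125.0] [-138.6, -86.6, 51.4] [0.01, 0.02, 1.59]
-> [641.0, 212.0, 70.0, 125.0] [0.0, 0.0, 80.0] [0.0, 0.0, 0.0]
-> [641.0, 212.0, 43.0, 125.0] [0.0, 0.0, 27.0] [0.0, 0.0, 0.0]
```

>>> {"api": "play_rows", "payload": {"steps": [-136, -90.4, 51, 0, 0, 1.6, 85, -136, -90.4, 51, 0, 0, 1.6, 85, -136, -90.4, 51, 0, 0, 1.6, 85, -136, -90.4, 51, 0, 0, 1.6, 85, -136, -90.4, 51, 0, 0, 1.6, 85]}}

```text
time_s: 10.5
tool_pos: [0.4835, 0.1993, 0.1966]
tool_rot: [[-0.804, -0.595, -0.003], [-0.595, 0.804, -0.001], [0.003, 0.001, -1.0]]
wrist_force: [0.5, 0.3, -0.7]
finger_gap: 0.993
gripper_force: 0.0
```

>>> {"api": "play_rows", "payload": {"steps": [-138.6, -86.6, 51, 0, 0, 1.6, 85, -138.6, -86.6, 51, 0, 0, 1.6, 85, -138.6, -86.6, 51, 0, 0, 1.6, 85, -138.6, -86.6, 51, 0, 0, 1.6, 85, -138.6, -86.6, 51, 0, 0, 1.6, 85]}}

```text
time_s: 10.92
tool_pos: [0.6456, 0.2121, 0.1437]
tool_rot: [[-0.82, -0.573, -0.004], [-0.573, 0.82, -0.001], [0.003, 0.001, -1.0]]
wrist_force: [0.6, 0.3, -1.1]
finger_gap: 0.992
gripper_force: 0.0
```

>>> {"api": "play_rows", "payload": {"steps": [0, 0, 55, 0, 0, 0, 85, 0, 0, 55, 0, 0, 0, 85, 0, 0, 55, 0, 0, 0, 85, 0, 0, 55, 0, 0, 0, 85]}}

```text
time_s: 11.25
tool_pos: [0.6388, 0.2118, 0.0938]
tool_rot: [[-0.819, -0.574, -0.006], [-0.574, 0.819, -0.001], [0.005, 0.002, -1.0]]
wrist_force: [0.1, 0.4, -0.5]
finger_gap: 0.998
gripper_force: 0.0
```

```bash
python3 plan.py 641 212 43 125;  python3 - <<'E'
from h import *
b=read_camera("scene")[:,:,::-1]
cv2.imwrite("pics/k5.png",cv2.resize(b[120:210,260:360],(600,540)))
E
```

```text
t 11.2 pos [638.8 211.8  93.8] yaw_y 125.0 gap 85.2 gf 0.0 F [ 0.1  0.4 -0.5] j [ 0.22  0.46 -0.07  1.05  0.   -0.39]
-> [641.0, 212.0, 43.0, 125.0] [-2.1, -1.2, 50.8] [0.13, -0.3, 0.02]
```

View pics/k5.png

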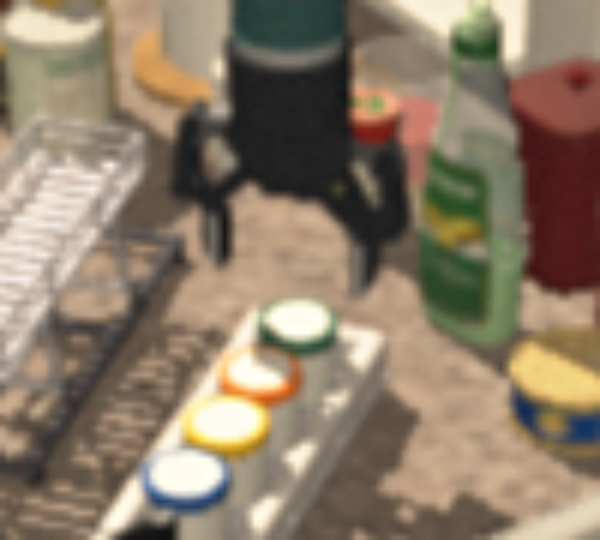

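The fingers, with their middle at x≈290, straddle the green lid at (298,325). I descend and close.

>>> {"api": "play_rows", "payload": {"steps": [0, 0, 50, 0, 0, 0, 85, 0, 0, 50, 0, 0, 0, 85, 0, 0, 50, 0, 0, 0, 85, 0, 0, 50, 0, 0, 0, 85]}}

```text
time_s: 11.63
tool_pos: [0.6415, 0.2122, 0.0476]
tool_rot: [[-0.819, -0.574, 0.001], [-0.574, 0.819, 0.0], [-0.001, -0.0, -1.0]]
wrist_force: [-0.1, 1.3, -0.2]
finger_gap: 0.999
gripper_force: 0.0
```

>>> {"api": "play_rows", "payload": {"steps": [0, 0, 0, 0, 0, 0, 46, 0, 0, 0, 0, 0, 0, 46, 0, 0, 0, 0, 0, 0, 46, 0, 0, 0, 0, 0, 0, 46, 0, 0, 0, 0, 0, 0, 46], "squeeze": 60}}

```text
time_s: 12.05
tool_pos: [0.6432, 0.2124, 0.0487]
tool_rot: [[-0.819, -0.574, 0.004], [-0.574, 0.819, 0.001], [-0.004, -0.002, -1.0]]
wrist_force: [0.0, -0.2, 7.2]
finger_gap: 0.59
gripper_force: 63.2
```

```bash
python3 plan.py 641 212 195 125 594.5 406 195 128.5 594.5 406 117 128.5
```

```text
t 12.1 pos [643.2 212.4  48.7] yaw_y 125.0 gap 50.4 gf 63.2 F [ 0.  -0.2  7.2] j [ 0.22  0.5  -0.11  0.96  0.   -0.39]
-> [641.0, 212.0, 195.0, 125.0] [1.5, 0.7, -146.3] [-0.09, 0.24, 0.0]
-> [594.5, 406.0, 195.0, 128.5] [-36.6, 92.8, 0.0] [0.0, 0.0, -1.75]
-> [594.5, 406.0, 195.0, 128.5] [-39.4, 91.6, 0.0] [0.0, 0.0, -1.75]
-> [594.5, 406.0, 117.0, 128.5] [0.0, 0.0, 78.0] [0.0, 0.0, 0.0]
```

>>> {"api": "play_rows", "payload": {"steps": [0, 0, -30, 0, 0, 0, 46, 0, 0, -60, 0, 0, 0, 46, 0, 0, -90, 0, 0, 0, 46, 0, 0, -120, 0, 0, 0, 46, 0, 0, -148, 0, 0, 0, 46]}}

```text
time_s: 12.47
tool_pos: [0.641, 0.2118, 0.1957]
tool_rot: [[-0.819, -0.574, -0.0], [-0.574, 0.819, -0.0], [0.0, -0.0, -1.0]]
wrist_force: [0.4, 0.5, -1.6]
finger_gap: 0.589
gripper_force: 63.0
```

>>> {"api": "play_rows", "payload": {"steps": [-8, 20, 0, 0, 0, -1.7, 46, -16, 42, 0, 0, 0, -1.7, 46, -25, 65, 0, 0, 0, -1.7, 46, -36, 92.8, 0, 0, 0, -1.7, 46]}}

```text
time_s: 12.8
tool_pos: [0.6173, 0.3084, 0.1943]
tool_rot: [[-0.803, -0.596, -0.0], [-0.596, 0.803, -0.001], [0.0, -0.0, -1.0]]
wrist_force: [0.7, 0.4, -2.0]
finger_gap: 0.588
gripper_force: 63.0
```

>>> {"api": "play_rows", "payload": {"steps": [-12, 28, 0, 0, 0, -1.7, 46, -24, 56, 0, 0, 0, -1.7, 46, -34, 80, 0, 0, 0, -1.7, 46, -39.4, 91.6, 0, 0, 0, -1.7, 46, -39.4, 91.6, 0, 0, 0, -1.7, 46]}}

```text
time_s: 13.22
tool_pos: [0.5931, 0.4082, 0.1936]
tool_rot: [[-0.781, -0.624, -0.001], [-0.624, 0.781, 0.001], [0.0, 0.001, -1.0]]
wrist_force: [0.5, 0.8, -1.8]
finger_gap: 0.588
gripper_force: 63.0
```

>>> {"api": "play_rows", "payload": {"steps": [0, 0, 0, 0, 0, 0, 46, 0, 0, 0, 0, 0, 0, 46]}}

```text
time_s: 13.38
tool_pos: [0.5945, 0.4044, 0.1938]
tool_rot: [[-0.784, -0.621, -0.0], [-0.621, 0.784, -0.001], [0.001, -0.001, -1.0]]
wrist_force: [-0.3, -0.2, -1.2]
finger_gap: 0.591
gripper_force: 63.0
```

```bash
python3 plan.py 594.5 406 150 128.5 594.5 406 123 128.5;  python3 - <<'E'
from h import *
b=read_camera("scene")[:,:,::-1]
cv2.imwrite("pics/k6.png",cv2.resize(b[90:220,220:360],(560,520)))
E
```

```text
t 13.4 pos [594.5 404.4 193.8] yaw_y 128.4 gap 50.4 gf 63.0 F [-0.3 -0.2 -1.2] j [ 0.51  0.46  0.16  1.27 -0.   -0.16]
-> [594.5, 406.0, 150.0, 128.5] [-1.0, 1.3, 43.8] [-0.04, -0.06, -0.15]
-> [594.5, 406.0, 123.0, 128.5] [0.0, 0.0, 27.0] [0.0, 0.0, 0.0]
```

View pics/k6.png

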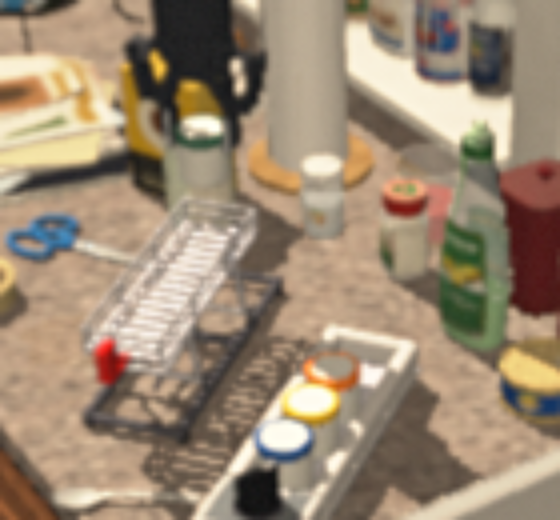

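The green jar is held at (202,150), above the far end of the stand. I lower it and release.

>>> {"api": "play_rows", "payload": {"steps": [0, 1, 20, 0, 0, 0, 46, 0, 1, 40, 0, 0, 0, 46, 0, 1, 55, 0, 0, 0, 46, 0, 1, 60, 0, 0, 0, 46, 0, 1, 65, 0, 0, 0, 46]}}

```text
time_s: 13.85
tool_pos: [0.5937, 0.4047, 0.1281]
tool_rot: [[-0.785, -0.62, -0.002], [-0.62, 0.785, -0.001], [0.002, 0.0, -1.0]]
wrist_force: [-0.2, 0.5, -2.1]
finger_gap: 0.587
gripper_force: 63.0
```

>>> {"api": "play_rows", "payload": {"steps": [0, 0, 0, 0, 0, 0, 46, 0, 0, 1.5, 0, 0, 0, 46, 0, 0, 3, 0, 0, 0, 46, 0, 0, 4.5, 0, 0, 0, 46, 0, 0, 4.5, 0, 0, 0, 46]}}

```text
time_s: 14.27
tool_pos: [0.5941, 0.4065, 0.1251]
tool_rot: [[-0.784, -0.621, 0.001], [-0.621, 0.784, 0.0], [-0.001, -0.0, -1.0]]
wrist_force: [-0.0, -0.2, -2.8]
finger_gap: 0.585
gripper_force: 63.0
```

```bash
python3 plan.py 594.5 406 121.7 128.5
```

```text
t 14.3 pos [594.1 406.5 125.1] yaw_y 128.4 gap 50.0 gf 63.0 F [-0.  -0.2 -2.8] j [ 0.51  0.5   0.08  1.14 -0.   -0.16]
-> [594.5, 406.0, 121.7, 128.5] [0.0, -0.7, 3.4] [-0.01, 0.05, -0.1]
```

>>> {"api": "play_rows", "payload": {"steps": [0, 0, 1.5, 0, 0, 0, 46, 0, 0, 3, 0, 0, 0, 46, 0, 0, 3, 0, 0, 0, 46, 0, 0, 3, 0, 0, 0, 46]}}

```text
time_s: 14.6
tool_pos: [0.5937, 0.4064, 0.1215]
tool_rot: [[-0.784, -0.621, -0.0], [-0.621, 0.784, -0.0], [0.0, -0.0, -1.0]]
wrist_force: [-0.1, -0.2, -2.2]
finger_gap: 0.587
gripper_force: 63.0
```

>>> {"api": "play_rows", "payload": {"steps": [0, 0, 0, 0, 0, 0, 60, 0, 0, 0, 0, 0, 0, 76, 0, 0, 0, 0, 0, 0, 85, 0, 0, 0, 0, 0, 0, 85, 0, 0, -10, 0, 0, 0, 85]}}

```text
time_s: 15.02
tool_pos: [0.5925, 0.4056, 0.1298]
tool_rot: [[-0.784, -0.621, -0.003], [-0.621, 0.784, -0.002], [0.004, 0.001, -1.0]]
wrist_force: [-0.9, 0.5, 0.1]
finger_gap: 0.993
gripper_force: 0.0
```

>>> {"api": "play_rows", "payload": {"steps": [0, 0, -30, 0, 0, 0, 85, 0, 0, -60, 0, 0, 0, 85, 0, 0, -75, 0, 0, 0, 85, 0, 0, -75, 0, 0, 0, 85]}}

```text
time_s: 15.35
tool_pos: [0.5968, 0.408, 0.2136]
tool_rot: [[-0.784, -0.621, 0.009], [-0.621, 0.784, 0.005], [-0.011, -0.002, -1.0]]
wrist_force: [-0.2, 0.9, 1.3]
finger_gap: 0.997
gripper_force: 0.0
```

```bash
python3 plan.py 593.5 180 190 125 593.5 180 90 125 593.5 180 47 125; cat > det.py <<'E'
from h import *
# lid rims by hue; search in scene/top near predicted pixels
H={"green":(55,90),"orange":(5,16),"yellow":(20,32),"blue":(100,125)}
def lids(n):
    im=read_camera(n); hsv=cv2.cvtColor(im,cv2.COLOR_RGB2HSV); out={}
    for c,(a,b) in H.items():
        m=cv2.inRange(hsv,(a,110,50),(b,255,255)); 
        for z in (.072,.145):
            pass
        m=cv2.morphologyEx(m,cv2.MORPH_CLOSE,cv2.getStructuringElement(cv2.MORPH_ELLIPSE,(11,11)))
        k,l,st,ce=cv2.connectedComponentsWithStats(m)
        L=[]
        for i in range(1,k):
            x,y,ww,hh,A=st[i]
            if 40<A<900 and 10<=ww<=30 and 8<=hh<=30:
                u,v=x+ww/2-.5,y+hh/2-.5
                P,Q=w(n,u,v,.068)*1000,w(n,u,v,.141)*1000
                if 380<P[0]<720 and 60<P[1]<520: L.append((ww,hh,"maker",P[:2].round().tolist(),"stand",Q[:2].round().tolist()))
        out[c]=L
    return out
if __name__=="__main__":
    for n in("top","scene"):
        for c,L in lids(n).items(): print(n,c,L)
E
python3 det.py
```

```text
t 15.3 pos [596.8 408.  213.6] yaw_y 128.4 gap 85.2 gf 0.0 F [-0.2  0.9  1.3] j [ 0.51  0.45  0.18  1.29 -0.   -0.16]
-> [593.5, 180.0, 190.0, 125.0] [72.2, -88.3, 11.2] [-0.04, 0.3, 1.7]
-> [593.5, 180.0, 190.0, 125.0] [69.5, -90.4, 11.5] [-0.04, 0.3, 1.7]
-> [593.5, 180.0, 90.0, 125.0] [0.0, 0.0, 100.0] [0.0, 0.0, 0.0]
-> [593.5, 180.0, 47.0, 125.0] [0.0, 0.0, 43.0] [0.0, 0.0, 0.0]
top green []
top orange [(np.int32(16), np.int32(16), 'maker', [592.0, 184.0], 'stand', [583.0, 176.0])]
top yellow [(np.int32(17), np.int32(17), 'maker', [550.0, 153.0], 'stand', [543.0, 147.0])]
top blue []
scene green []
scene orange [(np.int32(15), np.int32(10), 'maker', [592.0, 184.0], 'stand', [538.0, 97.0])]
scene yellow [(np.int32(14), np.int32(11), 'maker', [550.0, 149.0], 'stand', [499.0, 65.0])]
scene blue []
```

>>> {"api": "play_rows", "payload": {"steps": [36, -44, 5, 0, 0, 1.7, 85, 72, -87, 11, 0, 0, 1.7, 85, 72, -87, 11, 0, 0, 1.7, 85, 72, -87, 11, 0, 0, 1.7, 85]}}

```text
time_s: 15.78
tool_pos: [0.5889, 0.2876, 0.1924]
tool_rot: [[-0.805, -0.594, -0.007], [-0.594, 0.805, -0.005], [0.008, -0.0, -1.0]]
wrist_force: [-0.6, 0.5, 0.2]
finger_gap: 0.998
gripper_force: 0.0
```

>>> {"api": "play_rows", "payload": {"steps": [36, -44, 5, 0, 0, 1.7, 85, 70, -88, 11, 0, 0, 1.7, 85, 70, -88, 11, 0, 0, 1.7, 85, 70, -88, 11, 0, 0, 1.7, 85, 70, -88, 11, 0, 0, 1.7, 85]}}

```text
time_s: 16.2
tool_pos: [0.5867, 0.1798, 0.1829]
tool_rot: [[-0.821, -0.571, -0.003], [-0.571, 0.821, -0.0], [0.003, 0.002, -1.0]]
wrist_force: [-0.3, -0.6, -0.2]
finger_gap: 0.994
gripper_force: 0.0
```

>>> {"api": "play_rows", "payload": {"steps": [0, 0, 40, 0, 0, 0, 85, 0, 0, 80, 0, 0, 0, 85, 0, 0, 95, 0, 0, 0, 85, 0, 0, 95, 0, 0, 0, 85, 0, 0, 95, 0, 0, 0, 85]}}

```text
time_s: 16.62
tool_pos: [0.5867, 0.1822, 0.0882]
tool_rot: [[-0.818, -0.575, -0.003], [-0.575, 0.818, -0.0], [0.003, 0.002, -1.0]]
wrist_force: [0.4, 0.7, 1.0]
finger_gap: 0.992
gripper_force: 0.0
```

```bash
sed -i 's/(a,110,50)/(a,70,25)/' det.py; python3 plan.py 592.5 182 47 125; python3 det.py
```

```text
t 16.6 pos [586.7 182.2  88.2] yaw_y 125.1 gap 84.7 gf 0.0 F [0.4 0.7 1. ] j [ 0.2   0.37 -0.22  0.99  0.   -0.42]
-> [592.5, 182.0, 47.0, 125.0] [-4.8, -3.6, 41.1] [0.1, -0.16, 0.09]
top green []
top orange []
top yellow [(np.int32(25), np.int32(29), 'maker', [547.0, 166.0], 'stand', [540.0, 159.0])]
top blue [(np.int32(16), np.int32(15), 'maker', [503.0, 123.0], 'stand', [498.0, 117.0])]
scene green []
scene orange []
scene yellow [(np.int32(19), np.int32(19), 'maker', [568.0, 167.0], 'stand', [515.0, 81.0])]
scene blue []
```

>>> {"api": "play_rows", "payload": {"steps": [-4.5, -3.3, 10, 0, 0, 0, 85, -4.5, -3.3, 40, 0, 0, 0, 85, -4.5, -3.3, 40, 0, 0, 0, 85, -4.5, -3.3, 40, 0, 0, 0, 85]}}

```text
time_s: 17.05
tool_pos: [0.5925, 0.1808, 0.0489]
tool_rot: [[-0.819, -0.574, -0.003], [-0.574, 0.819, -0.0], [0.003, 0.001, -1.0]]
wrist_force: [-0.9, 0.8, 0.8]
finger_gap: 0.991
gripper_force: 0.0
```

>>> {"api": "play_rows", "payload": {"steps": [0, 0, 0, 0, 0, 0, 46, 0, 0, 0, 0, 0, 0, 46, 0, 0, 0, 0, 0, 0, 46, 0, 0, 0, 0, 0, 0, 46, 0, 0, 0, 0, 0, 0, 46]}}

```text
time_s: 17.47
tool_pos: [0.5953, 0.1813, 0.0517]
tool_rot: [[-0.819, -0.574, 0.004], [-0.574, 0.819, 0.001], [-0.004, -0.002, -1.0]]
wrist_force: [-1.2, -0.0, 7.4]
finger_gap: 0.586
gripper_force: 63.0
```

>>> {"api": "play_rows", "payload": {"steps": [0, 0, -30, 0, 0, 0, 46, 0, 0, -60, 0, 0, 0, 46, 0, 0, -90, 0, 0, 0, 46, 0, 0, -120, 0, 0, 0, 46, 0, 0, -148, 0, 0, 0, 46]}}

```text
time_s: 17.88
tool_pos: [0.5929, 0.1809, 0.199]
tool_rot: [[-0.819, -0.574, -0.0], [-0.574, 0.819, -0.0], [0.0, 0.0, -1.0]]
wrist_force: [0.7, -0.0, -1.5]
finger_gap: 0.579
gripper_force: 63.1
```

```bash
python3 plan.py 550 371 195 128.5
```

```text
t 17.9 pos [592.9 180.9 199. ] yaw_y 125.0 gap 49.5 gf 63.1 F [ 0.7 -0.  -1.5] j [ 0.19  0.29 -0.08  1.2  -0.   -0.42]
-> [550.0, 371.0, 195.0, 128.5] [-36.9, 90.2, 2.0] [0.0, -0.01, -1.75]
-> [550.0, 371.0, 195.0, 128.5] [-39.7, 89.0, 2.0] [0.0, -0.01, -1.75]
```

>>> {"api": "play_rows", "payload": {"steps": [-8, 20, 0, 0, 0, -1.7, 46, -16, 42, 0, 0, 0, -1.7, 46, -25, 65, 0, 0, 0, -1.7, 46, -36.9, 90, 0, 0, 0, -1.7, 46]}}

```text
time_s: 18.22
tool_pos: [0.5712, 0.276, 0.1976]
tool_rot: [[-0.803, -0.597, -0.001], [-0.597, 0.803, -0.001], [0.001, 0.0, -1.0]]
wrist_force: [0.3, 0.9, -1.6]
finger_gap: 0.585
gripper_force: 63.2
```

>>> {"api": "play_rows", "payload": {"steps": [-12, 28, 0, 0, 0, -1.7, 46, -24, 56, 0, 0, 0, -1.7, 46, -34, 78, 0, 0, 0, -1.7, 46, -39.7, 89, 0, 0, 0, -1.7, 46, -39.7, 89, 0, 0, 0, -1.7, 46]}}

```text
time_s: 18.63
tool_pos: [0.5497, 0.3732, 0.1971]
tool_rot: [[-0.782, -0.624, -0.001], [-0.624, 0.782, 0.0], [0.0, 0.001, -1.0]]
wrist_force: [0.5, -0.6, -0.5]
finger_gap: 0.587
gripper_force: 63.2
```

>>> {"api": "play_rows", "payload": {"steps": [0, 0, 0, 0, 0, 0, 46, 0, 0, 0, 0, 0, 0, 46, 0, 0, 20, 0, 0, 0, 46, 0, 0, 40, 0, 0, 0, 46, 0, 0, 40, 0, 0, 0, 46]}}

```text
time_s: 19.05
tool_pos: [0.5484, 0.3678, 0.1533]
tool_rot: [[-0.785, -0.619, -0.007], [-0.619, 0.785, -0.004], [0.008, 0.001, -1.0]]
wrist_force: [-1.2, -1.0, -2.4]
finger_gap: 0.583
gripper_force: 63.2
```

```bash
python3 plan.py 550 371 123 128.5; python3 - <<'E'
from h import *
a=read_camera("scene"); np.save("a.npy",a)
hsv=cv2.cvtColor(a,cv2.COLOR_RGB2HSV)
u,v=proj("scene",[.5945,.406,.141])[0].round().astype(int); print(u,v)
print(hsv[v+2:v+9,u-10:u+11:2].tolist())
E
```

```text
t 19.1 pos [548.4 367.8 153.3] yaw_y 128.3 gap 49.8 gf 63.2 F [-1.2 -1.  -2.4] j [ 0.49  0.39 -0.04  1.15 -0.   -0.17]
-> [550.0, 371.0, 123.0, 128.5] [-3.4, 1.5, 30.2] [0.05, -0.46, -0.22]
271 140
[[[10, 162, 195], [11, 101, 220], [10, 146, 175], [10, 186, 206], [11, 198, 174], [15, 37, 111], [0, 7, 35], [54, 56, 73], [23, 39, 119], [15, 43, 142], [14, 41, 160]], [[11, 226, 186], [11, 206, 191], [11, 224, 188], [12, 237, 196], [11, 197, 164], [15, 36, 112], [24, 39, 66], [27, 43, 112], [20, 47, 129], [15, 50, 133], [15, 45, 160]], [[10, 172, 182], [11, 191, 187], [11, 202, 184], [10, 173, 186], [12, 131, 154], [18, 34, 114], [20, 45, 118], [20, 50, 153], [19, 44, 138], [14, 45, 165], [14, 42, 175]], [[14, 80, 168], [13, 95, 172], [12, 107, 164], [14, 78, 173], [17, 61, 154], [22, 38, 120], [20, 50, 154], [19, 48, 158], [18, 47, 126], [16, 47, 126], [15, 42, 147]], [[19, 48, 165], [19, 51, 171], [19, 53, 169], [21, 49, 168], [20, 47, 156], [20, 48, 133], [18, 52, 167], [19, 49, 157], [19, 42, 127], [15, 51, 110], [14, 42, 133]], [[19, 48, 163], [20, 47, 172], [19, 50, 175], [21, 50, 170], [19, 49, 156], [21, 48, 138], [18, 51, 166], [19, 51, 155], [16, 44, 145], [14, 38, 140], [14, 45, 153]], [[19, 51, 161], [19, 48, 174], [18, 51, 175], [20, 50, 168], [19, 50, 157], [21, 51, 134], [19, 51, 166], [19, 52, 156], [17, 44, 132], [14, 36, 147], [14, 38, 167]]]
```

>>> {"api": "play_rows", "payload": {"steps": [0, 0, 0, 0, 0, 0, 46, 0, 0, 5, 0, 0, 0, 46, 0, 0, 10, 0, 0, 0, 46, 0, 0, 15, 0, 0, 0, 46, 0, 0, 20, 0, 0, 0, 46]}}

```text
time_s: 19.52
tool_pos: [0.551, 0.371, 0.1377]
tool_rot: [[-0.784, -0.621, 0.001], [-0.621, 0.784, 0.0], [-0.001, -0.0, -1.0]]
wrist_force: [0.5, 0.2, -1.2]
finger_gap: 0.583
gripper_force: 63.2
```

>>> {"api": "play_rows", "payload": {"steps": [0, 0, 0, 0, 0, 0, 46, 0, 0, 0, 0, 0, 0, 46, 0, 0, 0, 0, 0, 0, 46]}}

```text
time_s: 19.77
tool_pos: [0.5507, 0.371, 0.1376]
tool_rot: [[-0.784, -0.621, -0.0], [-0.621, 0.784, 0.0], [0.0, 0.0, -1.0]]
wrist_force: [0.4, 0.8, -2.5]
finger_gap: 0.584
gripper_force: 63.2
```

```bash
python3 plan.py 550 371 123 128.5
```

```text
t 19.8 pos [550.7 371.  137.6] yaw_y 128.4 gap 49.9 gf 63.2 F [ 0.4  0.8 -2.5] j [ 0.5   0.4  -0.05  1.11  0.   -0.17]
-> [550.0, 371.0, 123.0, 128.5] [0.5, 0.4, 14.6] [0.0, -0.0, -0.09]
```

>>> {"api": "play_rows", "payload": {"steps": [0, 0, 5, 0, 0, 0, 46, 0, 0, 10, 0, 0, 0, 46, 0, 0, 12, 0, 0, 0, 46, 0, 0, 13.5, 0, 0, 0, 46, 0, 0, 13.5, 0, 0, 0, 46]}}

```text
time_s: 20.18
tool_pos: [0.5504, 0.3708, 0.1242]
tool_rot: [[-0.784, -0.621, -0.001], [-0.621, 0.784, -0.0], [0.001, 0.0, -1.0]]
wrist_force: [-0.9, 0.1, -0.3]
finger_gap: 0.586
gripper_force: 63.6
```

>>> {"api": "play_rows", "payload": {"steps": [0, 0, 0, 0, 0, 0, 55, 0, 0, 0, 0, 0, 0, 70, 0, 0, 0, 0, 0, 0, 85, 0, 0, 0, 0, 0, 0, 85, 0, 0, -10, 0, 0, 0, 85]}}

```text
time_s: 20.6
tool_pos: [0.5493, 0.3702, 0.1323]
tool_rot: [[-0.784, -0.621, -0.003], [-0.621, 0.784, -0.002], [0.004, 0.001, -1.0]]
wrist_force: [-0.3, -0.1, -0.1]
finger_gap: 0.992
gripper_force: 0.0
```

>>> {"api": "play_rows", "payload": {"steps": [0, 0, -30, 0, 0, 0, 85, 0, 0, -60, 0, 0, 0, 85, 0, 0, -75, 0, 0, 0, 85, 0, 0, -75, 0, 0, 0, 85]}}

```text
time_s: 20.93
tool_pos: [0.5537, 0.3726, 0.2155]
tool_rot: [[-0.784, -0.621, 0.009], [-0.621, 0.784, 0.005], [-0.01, -0.002, -1.0]]
wrist_force: [0.9, -0.2, 1.4]
finger_gap: 0.995
gripper_force: 0.0
```

```bash
python3 plan.py 550 151 190 125; python3 det.py
```

```text
t 20.9 pos [553.7 372.6 215.5] yaw_y 128.4 gap 85.0 gf 0.0 F [ 0.9 -0.2  1.4] j [ 0.5   0.35  0.04  1.25  0.   -0.17]
-> [550.0, 151.0, 190.0, 125.0] [70.4, -85.6, 12.2] [-0.04, 0.29, 1.7]
-> [550.0, 151.0, 190.0, 125.0] [67.8, -87.7, 12.5] [-0.04, 0.29, 1.7]
top green []
top orange []
top yellow [(np.int32(17), np.int32(16), 'maker', [545.0, 150.0], 'stand', [539.0, 144.0])]
top blue [(np.int32(16), np.int32(15), 'maker', [503.0, 123.0], 'stand', [498.0, 117.0])]
scene green []
scene orange []
scene yellow [(np.int32(14), np.int32(11), 'maker', [547.0, 151.0], 'stand', [497.0, 67.0])]
scene blue []
```

>>> {"api": "play_rows", "payload": {"steps": [36, -43, 5, 0, 0, 1.7, 85, 71, -85.5, 8, 0, 0, 1.7, 85, 71, -85.5, 8, 0, 0, 1.7, 85, 71, -85.5, 8, 0, 0, 1.7, 85]}}

```text
time_s: 21.37
tool_pos: [0.5458, 0.2547, 0.1984]
tool_rot: [[-0.804, -0.594, -0.006], [-0.594, 0.804, -0.004], [0.007, 0.0, -1.0]]
wrist_force: [-0.8, 0.6, -0.1]
finger_gap: 0.998
gripper_force: 0.0
```

>>> {"api": "play_rows", "payload": {"steps": [36, -44, 5, 0, 0, 1.7, 85, 68, -87.5, 11, 0, 0, 1.7, 85, 68, -87.5, 11, 0, 0, 1.7, 85, 68, -87.5, 11, 0, 0, 1.7, 85, 68, -87.5, 11, 0, 0, 1.7, 85]}}

```text
time_s: 21.78
tool_pos: [0.5448, 0.1479, 0.1884]
tool_rot: [[-0.821, -0.571, -0.003], [-0.571, 0.821, 0.0], [0.003, 0.002, -1.0]]
wrist_force: [-0.5, 0.2, 0.2]
finger_gap: 0.993
gripper_force: 0.0
```

>>> {"api": "play_rows", "payload": {"steps": [0, 0, 40, 0, 0, 0, 85, 0, 0, 80, 0, 0, 0, 85, 0, 0, 95, 0, 0, 0, 85, 0, 0, 95, 0, 0, 0, 85, 0, 0, 95, 0, 0, 0, 85]}}

```text
time_s: 22.2
tool_pos: [0.5447, 0.15, 0.0938]
tool_rot: [[-0.818, -0.575, -0.003], [-0.575, 0.818, -0.0], [0.003, 0.002, -1.0]]
wrist_force: [0.1, -0.2, 0.0]
finger_gap: 0.995
gripper_force: 0.0
```

>>> {"api": "play_rows", "payload": {"steps": [0, 0, 0, 0, 0, 0, 85, 0, 0, 0, 0, 0, 0, 85, 0, 0, 0, 0, 0, 0, 85]}}

```text
time_s: 22.45
tool_pos: [0.5477, 0.1496, 0.0971]
tool_rot: [[-0.819, -0.574, 0.004], [-0.574, 0.819, 0.001], [-0.004, -0.002, -1.0]]
wrist_force: [-0.6, 0.3, -0.4]
finger_gap: 0.996
gripper_force: 0.0
```

```bash
python3 plan.py 546.5 150.5 47 125; python3 det.py; python3 - <<'E'
from h import *
crop("scene","s3",225,110,120,120,4.9)
E
```

```text
t 22.4 pos [547.7 149.6  97.1] yaw_y 125.0 gap 85.1 gf 0.0 F [-0.6  0.3 -0.4] j [ 0.15  0.28 -0.32  0.96  0.   -0.46]
-> [546.5, 150.5, 47.0, 125.0] [0.7, 1.5, 50.1] [-0.1, 0.21, 0.02]
top green []
top orange [(np.int32(16), np.int32(12), 'maker', [548.0, 149.0], 'stand', [542.0, 142.0])]
top yellow [(np.int32(13), np.int32(20), 'maker', [523.0, 143.0], 'stand', [518.0, 137.0])]
top blue []
scene green []
scene orange []
scene yellow [(np.int32(15), np.int32(11), 'maker', [549.0, 150.0], 'stand', [498.0, 66.0])]
scene blue []
```

View pics/s3.png

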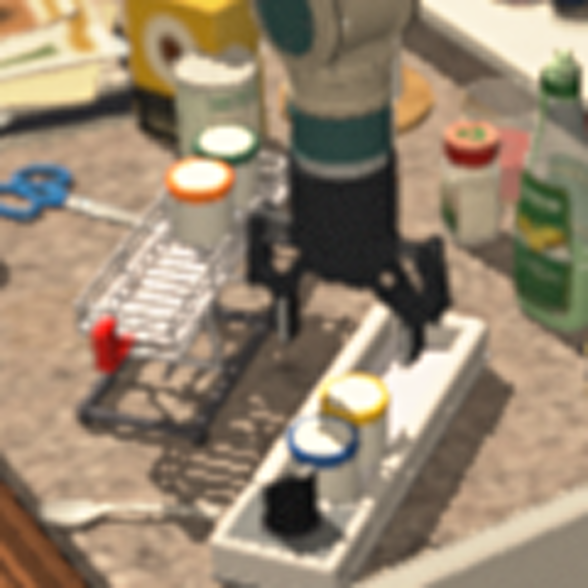

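Green (227,140) and orange (202,178) stand upright on the stand. Yellow (355,393) and blue (323,438) are still in the trough, with the gripper above yellow.

>>> {"api": "play_rows", "payload": {"steps": [0, 1, 30, 0, 0, 0, 85, 0, 1, 49, 0, 0, 0, 85, 0, 1, 49, 0, 0, 0, 85, 0, 1, 49, 0, 0, 0, 85]}}

```text
time_s: 22.93
tool_pos: [0.5442, 0.1496, 0.0455]
tool_rot: [[-0.819, -0.573, -0.003], [-0.573, 0.819, -0.0], [0.002, 0.001, -1.0]]
wrist_force: [0.5, -0.3, 1.0]
finger_gap: 0.993
gripper_force: 0.0
```

>>> {"api": "play_rows", "payload": {"steps": [0, 0, 0, 0, 0, 0, 46, 0, 0, 0, 0, 0, 0, 46, 0, 0, 0, 0, 0, 0, 46, 0, 0, 0, 0, 0, 0, 46, 0, 0, 0, 0, 0, 0, 46]}}

```text
time_s: 23.35
tool_pos: [0.5475, 0.15, 0.0483]
tool_rot: [[-0.819, -0.573, 0.004], [-0.573, 0.819, 0.0], [-0.004, -0.002, -1.0]]
wrist_force: [-0.7, -0.7, 6.9]
finger_gap: 0.586
gripper_force: 63.0
```

>>> {"api": "play_rows", "payload": {"steps": [0, 0, -30, 0, 0, 0, 46, 0, 0, -60, 0, 0, 0, 46, 0, 0, -90, 0, 0, 0, 46, 0, 0, -120, 0, 0, 0, 46, 0, 0, -150, 0, 0, 0, 46]}}

```text
time_s: 23.77
tool_pos: [0.5446, 0.1498, 0.1973]
tool_rot: [[-0.819, -0.574, -0.001], [-0.574, 0.819, 0.0], [0.001, 0.001, -1.0]]
wrist_force: [0.4, 0.2, -2.5]
finger_gap: 0.586
gripper_force: 65.9
```

```bash
python3 plan.py 506 335 197 128.5; python3 - <<'E'
from h import *
for n,p in(("green",(227,139)),("orange",(201,178))): print(n,(w("scene",225+p[0]/4.9,110+p[1]/4.9,.145)*1000).round())
E
```

```text
t 23.8 pos [544.6 149.8 197.3] yaw_y 125.0 gap 50.0 gf 65.9 F [ 0.4  0.2 -2.5] j [ 0.15  0.19 -0.21  1.17  0.   -0.46]
-> [506.0, 335.0, 197.0, 128.5] [-37.3, 86.9, 0.2] [0.02, -0.02, -1.75]
-> [506.0, 335.0, 197.0, 128.5] [-39.9, 85.7, 0.2] [0.02, -0.02, -1.75]
green [596. 408. 145.]
orange [550. 366. 145.]
```

>>> {"api": "play_rows", "payload": {"steps": [-8, 20, 0, 0, 0, -1.7, 46, -16, 42, 0, 0, 0, -1.7, 46, -26, 65, 0, 0, 0, -1.7, 46, -36.9, 87, 0, 0, 0, -1.7, 46]}}

```text
time_s: 24.1
tool_pos: [0.5248, 0.2429, 0.1963]
tool_rot: [[-0.802, -0.597, -0.0], [-0.597, 0.802, 0.0], [0.0, 0.0, -1.0]]
wrist_force: [-0.5, 0.5, -1.5]
finger_gap: 0.59
gripper_force: 66.2
```

>>> {"api": "play_rows", "payload": {"steps": [-12, 28, 0, 0, 0, -1.7, 46, -24, 56, 0, 0, 0, -1.7, 46, -34, 76, 0, 0, 0, -1.7, 46, -39.7, 85.7, 0, 0, 0, -1.7, 46, -39.7, 85.7, 0, 0, 0, -1.7, 46]}}

```text
time_s: 24.52
tool_pos: [0.5055, 0.3368, 0.1958]
tool_rot: [[-0.782, -0.624, -0.0], [-0.624, 0.782, 0.001], [-0.0, 0.001, -1.0]]
wrist_force: [0.2, 0.3, -2.8]
finger_gap: 0.584
gripper_force: 66.2
```

>>> {"api": "play_rows", "payload": {"steps": [0, 0, 0, 0, 0, 0, 46, 0, 0, 0, 0, 0, 0, 46, 0, 0, 20, 0, 0, 0, 46, 0, 0, 40, 0, 0, 0, 46, 0, 0, 55, 0, 0, 0, 46]}}

```text
time_s: 24.93
tool_pos: [0.5064, 0.333, 0.14]
tool_rot: [[-0.785, -0.62, -0.001], [-0.62, 0.785, -0.001], [0.001, -0.0, -1.0]]
wrist_force: [-0.5, -0.3, -2.6]
finger_gap: 0.586
gripper_force: 66.2
```

>>> {"api": "play_rows", "payload": {"steps": [0, 0, 0, 0, 0, 0, 46, 0, 0, 0, 0, 0, 0, 46, 0, 0, 0, 0, 0, 0, 46, 0, 0, 0, 0, 0, 0, 46, 0, 0, 0, 0, 0, 0, 46]}}

```text
time_s: 25.35
tool_pos: [0.5074, 0.335, 0.1427]
tool_rot: [[-0.784, -0.621, 0.002], [-0.621, 0.784, 0.001], [-0.003, -0.001, -1.0]]
wrist_force: [-0.4, 1.1, -2.4]
finger_gap: 0.587
gripper_force: 66.2
```

```bash
python3 plan.py 506 335 120.5 128.5
```

```text
t 25.4 pos [507.4 335.  142.7] yaw_y 128.4 gap 50.2 gf 66.2 F [-0.4  1.1 -2.4] j [ 0.48  0.3  -0.18  1.08 -0.   -0.19]
-> [506.0, 335.0, 120.5, 128.5] [1.2, 0.9, 22.2] [-0.03, 0.15, -0.12]
```

>>> {"api": "play_rows", "payload": {"steps": [1, 0.5, 7, 0, 0, 0, 46, 1, 0.5, 14, 0, 0, 0, 46, 1, 0.5, 19, 0, 0, 0, 46, 1, 0.5, 21.5, 0, 0, 0, 46, 1, 0.5, 21.5, 0, 0, 0, 46]}}

```text
time_s: 25.77
tool_pos: [0.5056, 0.3349, 0.1212]
tool_rot: [[-0.784, -0.621, 0.001], [-0.621, 0.784, 0.001], [-0.001, 0.0, -1.0]]
wrist_force: [-2.1, -0.6, 7.7]
finger_gap: 0.581
gripper_force: 67.4
```

>>> {"api": "play_rows", "payload": {"steps": [0, 0, 0, 0, 0, 0, 55, 0, 0, 0, 0, 0, 0, 70, 0, 0, 0, 0, 0, 0, 85, 0, 0, 0, 0, 0, 0, 85, 0, 0, -10, 0, 0, 0, 85]}}

```text
time_s: 26.18
tool_pos: [0.5034, 0.3335, 0.1274]
tool_rot: [[-0.784, -0.621, -0.004], [-0.621, 0.784, -0.002], [0.005, 0.001, -1.0]]
wrist_force: [-0.3, 0.3, -0.3]
finger_gap: 0.996
gripper_force: 0.0
```

>>> {"api": "play_rows", "payload": {"steps": [0, 0, -30, 0, 0, 0, 85, 0, 0, -60, 0, 0, 0, 85, 0, 0, -75, 0, 0, 0, 85, 0, 0, -75, 0, 0, 0, 85]}}

```text
time_s: 26.52
tool_pos: [0.5082, 0.336, 0.2102]
tool_rot: [[-0.784, -0.621, 0.008], [-0.621, 0.784, 0.004], [-0.009, -0.002, -1.0]]
wrist_force: [1.5, 0.7, 0.4]
finger_gap: 0.997
gripper_force: 0.0
```

```bash
python3 plan.py 503 118.5 190 125; python3 det.py|grep blue
```

```text
t 26.5 pos [508.2 336.  210.2] yaw_y 128.4 gap 85.1 gf 0.0 F [1.5 0.7 0.4] j [ 0.48  0.25 -0.1   1.21 -0.   -0.19]
-> [503.0, 118.5, 190.0, 125.0] [69.7, -83.6, 9.6] [-0.04, 0.26, 1.7]
-> [503.0, 118.5, 190.0, 125.0] [67.1, -85.7, 9.9] [-0.04, 0.26, 1.7]
top blue []
scene blue []
```

>>> {"api": "play_rows", "payload": {"steps": [36, -43, 5, 0, 0, 1.7, 85, 70, -83.5, 8, 0, 0, 1.7, 85, 70, -83.5, 8, 0, 0, 1.7, 85, 70, -83.5, 8, 0, 0, 1.7, 85]}}

```text
time_s: 26.95
tool_pos: [0.4996, 0.221, 0.1939]
tool_rot: [[-0.804, -0.594, -0.006], [-0.594, 0.804, -0.004], [0.007, 0.0, -1.0]]
wrist_force: [0.5, 0.4, 0.0]
finger_gap: 0.994
gripper_force: 0.0
```

```bash
python3 plan.py 503 118.5 190 125; python3 - <<'E'
from h import *
for n in("top","scene"):
    im=read_camera(n); hsv=cv2.cvtColor(im,cv2.COLOR_RGB2HSV)
    u,v=proj(n,[.503,.119,.068])[0].round().astype(int)
    s=hsv[v-25:v+26,u-25:u+26]; m=cv2.inRange(s,(98,90,20),(128,255,255))
    ys,xs=np.nonzero(m); print(n,len(xs))
    if len(xs)>10:
        x0,x1,y0,y1=xs.min(),xs.max(),ys.min(),ys.max(); print(x1-x0,y1-y0,(w(n,u-25+(x0+x1)/2,v-25+(y0+y1)/2,.069)*1000).round())
E
```

```text
t 26.9 pos [499.6 221.  193.9] yaw_y 126.5 gap 84.9 gf 0.0 F [0.5 0.4 0. ] j [ 0.3   0.17 -0.25  1.17 -0.   -0.34]
-> [503.0, 118.5, 190.0, 125.0] [58.1, -84.5, 4.3] [0.02, -0.4, 1.46]
top 4
scene 21
11 4 [507. 114.  69.]
```

```bash
python3 - <<'E'
from h import *
for n in("top","scene"):
    im=read_camera(n).astype(int); np.save(n+".npy",im)
    d=im[:,:,2]-im[:,:,0]
    u,v=proj(n,[.503,.119,.069])[0].round().astype(int); print(n,u,v)
    for r in range(v-9,v+10): print(" ".join("%3d"%x for x in d[r,u-12:u+13]))
E
```

```text
top 284 228
-22 -18  13  42  25 -10 -19 -21 -22 -21 -20 -17  14  43  34  -3 -14 -15 -22 -22 -24 -26 -32 -28 -25
-14   9  39  13 -12 -20 -20 -21 -21 -22 -21 -22 -17   9  44  21 -10 -15 -21 -21 -22 -25 -29 -29 -25
 -5  40  40 -12 -20 -21 -23 -22 -22 -21 -22 -22 -20 -17  26  45   1 -16 -17 -20 -21 -23 -25 -26 -30
  3  43  12 -20 -23 -22 -21 -22 -22 -21 -22 -22 -23 -19  10  54  20 -13 -15 -16 -21 -22 -24 -24 -32
 27  45 -12 -21 -22 -21 -20 -21 -22 -22 -22 -20 -22 -20  -2  44  25 -11 -16 -16 -18 -21 -22 -27 -35
 45  47 -19 -22 -20 -20 -22 -22 -22 -21 -21 -21 -21 -20  -7  42  29 -10 -15 -17 -16 -21 -23 -26 -38
 37  47 -18 -20 -20 -21 -21 -20 -20 -20 -21 -21 -21 -18  -7  40  29 -10 -16 -17 -16 -18 -20 -24 -36
 23  50   9 -20 -20 -21 -20 -20 -20 -21 -22 -20 -20 -19   8  48  21 -10 -18 -16 -16 -17 -18 -25 -35
 -1  56  42 -16 -21 -21 -20 -18 -21 -21 -21 -20 -20 -13  27  45   6 -13 -17 -16 -17 -17 -17 -22 -37
-22  30  55  12 -17 -21 -20 -19 -21 -21 -21 -21 -22   7  31  21  -7 -16 -18 -17 -17 -15 -16 -19 -27
-32  -8  43  43  15  -8 -21 -22 -23 -23 -24 -19  -7  17  21  -1 -13 -17 -17 -17 -16 -16 
[... 2025 characters left out ...]

-46 -33 -20 -28 -47 -33 -25 -30 -31 -27 -24 -21 -16 -13 -13 -20 -29 -30 -32 -30 -31 -26 -12 -15 -21
-37 -18 -23 -41 -38 -26 -24 -30 -34 -35 -34 -34 -33 -34 -33 -34 -35 -33 -31 -30 -27 -31 -18 -32 -42
-20 -20 -35 -42 -29 -22 -24 -32 -37 -35 -32 -34 -35 -36 -35 -34 -35 -32 -30 -27 -27 -34 -31 -32 -39
-17 -28 -47 -31 -21 -17 -23 -32 -31 -23 -24 -31 -35 -34 -34 -35 -33 -30 -30 -28 -26 -29 -30 -28 -31
-27 -48 -32 -17 -10  -7 -12 -18 -15  -9 -16 -30 -34 -35 -35 -33 -34 -31 -29 -27 -23 -24 -27 -28 -32
-39 -27 -13  -6  -2   1  -1  -1   2  -2 -15 -30 -33 -35 -34 -33 -31 -32 -29 -26 -23 -27 -35 -37 -39
-16  -6  -2   1   2  -3   1  -2   2  -1 -17 -32 -35 -34 -33 -33 -33 -33 -29 -27 -35 -44 -39 -44 -38
```

The blue jar has been knocked about 18 mm along the trough, so I'll recompute its position.

```bash
python3 - <<'E'
from h import *
print((w("top",280.1,223.8,.070)*1000).round(),(w("scene",291-12+13.2,200-9+6,.070)*1000).round())
E
python3 plan.py 517 129 190 125 517 129 95 125
```

```text
[516. 130.  70.] [515. 128.  70.]
t 27.1 pos [501.8 225.9 195.7] yaw_y 126.7 gap 84.7 gf 0.0 F [-0.5  0.5  1. ] j [ 0.31  0.17 -0.24  1.16  0.   -0.34]
-> [517.0, 129.0, 190.0, 125.0] [45.7, -86.8, 5.7] [0.05, -0.07, 1.71]
-> [517.0, 129.0, 95.0, 125.0] [0.0, 0.0, 95.0] [0.0, 0.0, 0.0]
```

>>> {"api": "play_rows", "payload": {"steps": [23, -43, 5, 0, 0, 1.7, 85, 46, -86.5, 6, 0, 0, 1.7, 85, 46, -86.5, 6, 0, 0, 1.7, 85, 46, -86.5, 6, 0, 0, 1.7, 85, 46, -86.5, 6, 0, 0, 1.7, 85]}}

```text
time_s: 27.57
tool_pos: [0.5172, 0.1292, 0.1903]
tool_rot: [[-0.819, -0.573, -0.0], [-0.573, 0.819, 0.001], [-0.0, 0.001, -1.0]]
wrist_force: [-0.3, -1.1, -0.3]
finger_gap: 0.996
gripper_force: 0.0
```

>>> {"api": "play_rows", "payload": {"steps": [0, 0, 40, 0, 0, 0, 85, 0, 0, 80, 0, 0, 0, 85, 0, 0, 95, 0, 0, 0, 85, 0, 0, 95, 0, 0, 0, 85, 0, 0, 95, 0, 0, 0, 85]}}

```text
time_s: 27.98
tool_pos: [0.5161, 0.1301, 0.0948]
tool_rot: [[-0.818, -0.575, -0.002], [-0.575, 0.818, 0.0], [0.002, 0.001, -1.0]]
wrist_force: [0.3, 0.8, 0.5]
finger_gap: 0.993
gripper_force: 0.0
```

>>> {"api": "play_rows", "payload": {"steps": [0, 0, 0, 0, 0, 0, 85, 0, 0, 0, 0, 0, 0, 85, 0, 0, 0, 0, 0, 0, 85, 0, 0, 0, 0, 0, 0, 85]}}

```text
time_s: 28.32
tool_pos: [0.5183, 0.1291, 0.0972]
tool_rot: [[-0.819, -0.574, 0.003], [-0.574, 0.819, 0.0], [-0.003, -0.001, -1.0]]
wrist_force: [0.4, -0.0, -0.9]
finger_gap: 0.993
gripper_force: 0.0
```

```bash
python3 plan.py 516 129 47 125;  python3 - <<'E'
from h import *
b=read_camera("scene")[:,:,::-1]
im=read_camera("scene").astype(int); d=im[:,:,2]-im[:,:,0]
ys,xs=np.nonzero(d[185:215,275:310]>15); print((w("scene",275+(xs.min()+xs.max())/2,185+(ys.min()+ys.max())/2,.070)*1000).round(), np.ptp(xs),np.ptp(ys))
E
```

```text
t 28.3 pos [518.3 129.1  97.2] yaw_y 125.0 gap 84.8 gf 0.0 F [ 0.4 -0.  -0.9] j [ 0.12  0.22 -0.4   0.95  0.   -0.49]
-> [516.0, 129.0, 47.0, 125.0] [2.1, 1.4, 50.2] [-0.08, 0.16, 0.01]
[513. 126.  70.] 14 9
```

>>> {"api": "play_rows", "payload": {"steps": [2, 1, 30, 0, 0, 0, 85, 2, 1, 49, 0, 0, 0, 85, 2, 1, 49, 0, 0, 0, 85, 2, 1, 49, 0, 0, 0, 85]}}

```text
time_s: 28.75
tool_pos: [0.5136, 0.1282, 0.046]
tool_rot: [[-0.819, -0.573, -0.003], [-0.573, 0.819, -0.0], [0.002, 0.001, -1.0]]
wrist_force: [0.9, 0.1, -0.3]
finger_gap: 0.998
gripper_force: 0.0
```

>>> {"api": "play_rows", "payload": {"steps": [0, 0, 0, 0, 0, 0, 46, 0, 0, 0, 0, 0, 0, 46, 0, 0, 0, 0, 0, 0, 46, 0, 0, 0, 0, 0, 0, 46, 0, 0, 0, 0, 0, 0, 46]}}

```text
time_s: 29.17
tool_pos: [0.5168, 0.1285, 0.0486]
tool_rot: [[-0.819, -0.573, 0.004], [-0.573, 0.819, 0.0], [-0.003, -0.002, -1.0]]
wrist_force: [-0.5, 0.0, 5.9]
finger_gap: 0.585
gripper_force: 62.9
```

>>> {"api": "play_rows", "payload": {"steps": [0, 0, -30, 0, 0, 0, 46, 0, 0, -60, 0, 0, 0, 46, 0, 0, -90, 0, 0, 0, 46, 0, 0, -120, 0, 0, 0, 46, 0, 0, -150, 0, 0, 0, 46]}}

```text
time_s: 29.58
tool_pos: [0.5141, 0.1283, 0.1979]
tool_rot: [[-0.819, -0.574, -0.001], [-0.574, 0.819, 0.0], [0.001, 0.0, -1.0]]
wrist_force: [0.1, -0.6, -1.7]
finger_gap: 0.586
gripper_force: 65.7
```

```bash
python3 plan.py 461.5 300 197 128.5
```

```text
t 29.6 pos [514.1 128.3 197.9] yaw_y 125.0 gap 50.0 gf 65.7 F [ 0.1 -0.6 -1.7] j [ 0.12  0.13 -0.28  1.16  0.   -0.49]
-> [461.5, 300.0, 197.0, 128.5] [-27.7, 85.4, 0.5] [0.01, -0.02, -1.75]
-> [461.5, 300.0, 197.0, 128.5] [-30.3, 84.5, 0.5] [0.01, -0.02, -1.75]
```

>>> {"api": "play_rows", "payload": {"steps": [-6, 20, 0, 0, 0, -1.7, 46, -13, 42, 0, 0, 0, -1.7, 46, -20, 65, 0, 0, 0, -1.7, 46, -27.5, 85.5, 0, 0, 0, -1.7, 46]}}

```text
time_s: 29.92
tool_pos: [0.4874, 0.215, 0.1969]
tool_rot: [[-0.802, -0.597, -0.0], [-0.597, 0.802, 0.0], [0.0, 0.0, -1.0]]
wrist_force: [-0.3, -0.2, -2.1]
finger_gap: 0.587
gripper_force: 65.9
```

>>> {"api": "play_rows", "payload": {"steps": [-10, 28, 0, 0, 0, -1.7, 46, -20, 56, 0, 0, 0, -1.7, 46, -27, 76, 0, 0, 0, -1.7, 46, -30, 84.5, 0, 0, 0, -1.7, 46, -30, 84.5, 0, 0, 0, -1.7, 46]}}

```text
time_s: 30.33
tool_pos: [0.4609, 0.3013, 0.1964]
tool_rot: [[-0.782, -0.623, -0.001], [-0.623, 0.782, 0.0], [0.0, 0.0, -1.0]]
wrist_force: [-0.3, -0.7, -1.6]
finger_gap: 0.588
gripper_force: 65.9
```

>>> {"api": "play_rows", "payload": {"steps": [0, 0, 0, 0, 0, 0, 46, 0, 0, 0, 0, 0, 0, 46, 0, 0, 20, 0, 0, 0, 46, 0, 0, 40, 0, 0, 0, 46, 0, 0, 50, 0, 0, 0, 46]}}

```text
time_s: 30.75
tool_pos: [0.4612, 0.298, 0.1446]
tool_rot: [[-0.785, -0.62, -0.002], [-0.62, 0.785, -0.002], [0.003, 0.0, -1.0]]
wrist_force: [-0.9, -0.5, -3.1]
finger_gap: 0.587
gripper_force: 65.9
```

>>> {"api": "play_rows", "payload": {"steps": [0, 0, 0, 0, 0, 0, 46, 0, 0, 0, 0, 0, 0, 46, 0, 0, 0, 0, 0, 0, 46, 0, 0, 0, 0, 0, 0, 46, 0, 0, 0, 0, 0, 0, 46]}}

```text
time_s: 31.17
tool_pos: [0.4628, 0.3002, 0.1479]
tool_rot: [[-0.784, -0.621, 0.002], [-0.621, 0.784, 0.001], [-0.002, -0.001, -1.0]]
wrist_force: [-0.3, 0.7, -2.2]
finger_gap: 0.584
gripper_force: 65.8
```

```bash
python3 plan.py 461.5 300 121.3 128.5;  python3 - <<'E'
from h import *
im=read_camera("scene").astype(int); d=im[:,:,2]-im[:,:,0]
u,v=proj("scene",[.4615,.300,.165])[0].round().astype(int)
ys,xs=np.nonzero(d[v-15:v+15,u-15:u+15]>20); print((w("scene",u-15+(xs.min()+xs.max())/2,v-15+(ys.min()+ys.max())/2,.165)*1000).round(), np.ptp(xs),np.ptp(ys))
E
```

```text
t 31.2 pos [462.8 300.2 147.9] yaw_y 128.4 gap 49.9 gf 65.8 F [-0.3  0.7 -2.2] j [ 0.46  0.2  -0.3   1.06 -0.   -0.21]
-> [461.5, 300.0, 121.3, 128.5] [1.2, 0.6, 26.6] [-0.03, 0.13, -0.11]
[454. 326. 165.] 19 12
```

>>> {"api": "play_rows", "payload": {"steps": [0.5, 0, 8, 0, 0, 0, 46, 0.5, 0, 16, 0, 0, 0, 46, 0.5, 0, 22, 0, 0, 0, 46, 0.5, 0, 25.5, 0, 0, 0, 46, 0.5, 0, 25.5, 0, 0, 0, 46]}}

```text
time_s: 31.63
tool_pos: [0.4608, 0.2993, 0.1213]
tool_rot: [[-0.784, -0.621, -0.001], [-0.621, 0.784, -0.001], [0.002, 0.0, -1.0]]
wrist_force: [-2.1, -1.5, 3.2]
finger_gap: 0.585
gripper_force: 66.3
```

>>> {"api": "play_rows", "payload": {"steps": [0, 0, 0, 0, 0, 0, 46, 0, 0, 0.5, 0, 0, 0, 46]}}

```text
time_s: 31.8
tool_pos: [0.4608, 0.2993, 0.1211]
tool_rot: [[-0.784, -0.621, -0.001], [-0.621, 0.784, -0.001], [0.001, 0.0, -1.0]]
wrist_force: [-4.8, -1.6, 10.7]
finger_gap: 0.582
gripper_force: 66.6
```

>>> {"api": "play_rows", "payload": {"steps": [0, 0, 0, 0, 0, 0, 55, 0, 0, 0, 0, 0, 0, 70, 0, 0, 0, 0, 0, 0, 85, 0, 0, 0, 0, 0, 0, 85, 0, 0, -10, 0, 0, 0, 85]}}

```text
time_s: 32.22
tool_pos: [0.4599, 0.2988, 0.1288]
tool_rot: [[-0.784, -0.621, -0.004], [-0.621, 0.784, -0.002], [0.004, 0.001, -1.0]]
wrist_force: [-0.4, 0.4, -0.2]
finger_gap: 0.995
gripper_force: 0.0
```

>>> {"api": "play_rows", "payload": {"steps": [0, 0, -30, 0, 0, 0, 85, 0, 0, -60, 0, 0, 0, 85, 0, 0, -75, 0, 0, 0, 85, 0, 0, -75, 0, 0, 0, 85]}}

```text
time_s: 32.55
tool_pos: [0.4646, 0.3011, 0.211]
tool_rot: [[-0.784, -0.621, 0.008], [-0.621, 0.784, 0.004], [-0.009, -0.002, -1.0]]
wrist_force: [-0.1, -0.2, 0.3]
finger_gap: 0.993
gripper_force: 0.0
```

>>> {"api": "play_rows", "payload": {"steps": [40, -40, 0, 0, 0, 0, 85, 80, -80, 0, 0, 0, 0, 85, 110, -110, 0, 0, 0, 0, 85, 110, -110, 0, 0, 0, 0, 85]}}

```text
time_s: 32.88
tool_pos: [0.4421, 0.1428, 0.2048]
tool_rot: [[-0.784, -0.621, -0.002], [-0.621, 0.784, -0.001], [0.002, 0.0, -1.0]]
wrist_force: [0.3, -0.5, -0.4]
finger_gap: 0.996
gripper_force: 0.0
```

```bash
python3 plan.py 377 -207 150 90; python3 - <<'E'
from h import *
crop("scene","s4",225,105,110,110,5)
a=read_camera("top");cv2.imwrite("pics/t4.png",cv2.resize(a[165:275,165:275,::-1],(550,550),interpolation=cv2.INTER_CUBIC))
s=cv2.imread("pics/s4.png");t=cv2.imread("pics/t4.png")
cv2.imwrite("pics/both.png",cv2.resize(np.hstack([t,s]),(800,400)))
E
```

```text
t 32.9 pos [442.1 142.8 204.8] yaw_y 128.4 gap 85.0 gf 0.0 F [ 0.3 -0.5 -0.4] j [ 0.17  0.01 -0.4   1.17 -0.   -0.5 ]
-> [377.0, -207.0, 150.0, 90.0] [89.4, -77.9, 18.5] [-0.01, -0.04, 12.8]
-> [377.0, -207.0, 150.0, 90.0] [69.9, -95.8, 18.4] [-0.01, -0.04, 12.8]
-> [377.0, -207.0, 150.0, 90.0] [47.0, -108.9, 18.3] [-0.01, -0.04, 12.8]
```

View pics/both.png

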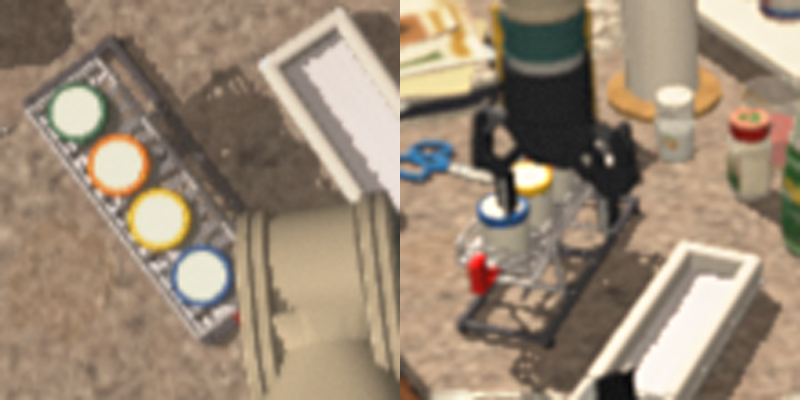

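All four jars stand in one row inside the fence: green (77,110), orange (118,164), yellow (158,218) and blue (202,275). The trough is empty, so next is the timer.

```bash
python3 plan.py 379.5 -207.5 130 0 379.5 -207.5 45 0
```

```text
t 33.0 pos [442.  141.6 204.8] yaw_y 128.1 gap 85.2 gf 0.0 F [ 0.3  1.  -0.1] j [ 0.17  0.01 -0.4   1.17 -0.   -0.49]
-> [379.5, -207.5, 130.0, 0.0] [66.1, -59.0, 18.9] [-0.04, -0.02, 32.03]
-> [379.5, -207.5, 130.0, 0.0] [24.7, -85.1, 18.8] [-0.04, -0.02, 32.03]
-> [379.5, -207.5, 130.0, 0.0] [-24.2, -85.3, 18.7] [-0.04, -0.02, 32.03]
-> [379.5, -207.5, 130.0, 0.0] [-65.7, -59.5, 18.7] [-0.04, -0.02, 32.03]
-> [379.5, -207.5, 45.0, 0.0] [0.0, 0.0, 85.0] [0.0, 0.0, 0.0]
```

>>> {"api": "play_rows", "payload": {"steps": [66, -59, 0, 0, 0, 32, 40, 66, -59, 0, 0, 0, 32, 20, 66, -59, 0, 0, 0, 32, 0, 66, -59, 0, 0, 0, 32, 0, 66, -59, 0, 0, 0, 32, 0]}}

```text
time_s: 33.4
tool_pos: [0.4282, 0.0573, 0.2052]
tool_rot: [[-0.995, -0.104, -0.001], [-0.104, 0.995, 0.0], [0.0, 0.001, -1.0]]
wrist_force: [0.4, 0.2, -0.7]
finger_gap: 0.292
gripper_force: 0.0
```

>>> {"api": "play_rows", "payload": {"steps": [24.7, -85, 0, 0, 0, 32, 0, 24.7, -85, 0, 0, 0, 32, 0, 24.7, -85, 0, 0, 0, 32, 0, 24.7, -85, 0, 0, 0, 32, 0, 24.7, -85, 0, 0, 0, 32, 0]}}

```text
time_s: 33.82
tool_pos: [0.4133, -0.0299, 0.2051]
tool_rot: [[-0.899, 0.439, -0.001], [0.439, 0.899, 0.001], [0.001, 0.0, -1.0]]
wrist_force: [0.0, 0.2, -0.5]
finger_gap: 0.004
gripper_force: 0.0
```

>>> {"api": "play_rows", "payload": {"steps": [-24.2, -85.3, 0, 0, 0, 32, 0, -24.2, -85.3, 0, 0, 0, 32, 0, -24.2, -85.3, 0, 0, 0, 32, 0, -24.2, -85.3, 0, 0, 0, 32, 0, -24.2, -85.3, 0, 0, 0, 32, 0]}}

```text
time_s: 34.23
tool_pos: [0.3983, -0.1173, 0.2051]
tool_rot: [[-0.53, 0.848, -0.001], [0.848, 0.53, 0.001], [0.001, -0.0, -1.0]]
wrist_force: [-0.5, 0.5, -0.0]
finger_gap: 0.002
gripper_force: 0.0
```

>>> {"api": "play_rows", "payload": {"steps": [-65.7, -59.5, 40, 0, 0, 32, 0, -65.7, -59.5, 75, 0, 0, 32, 0, -65.7, -59.5, 75, 0, 0, 32, 0, -65.7, -59.5, 75, 0, 0, 32, 0, -65.7, -59.5, 75, 0, 0, 32, 0]}}

```text
time_s: 34.65
tool_pos: [0.3817, -0.2037, 0.128]
tool_rot: [[0.0, 1.0, -0.004], [1.0, -0.0, 0.003], [0.003, -0.004, -1.0]]
wrist_force: [0.2, 0.8, -0.0]
finger_gap: -0.004
gripper_force: 0.0
```

>>> {"api": "play_rows", "payload": {"steps": [0, 0, 30, 0, 0, 0, 0, 0, 0, 60, 0, 0, 0, 0, 0, 0, 80, 0, 0, 0, 0, 0, 0, 80, 0, 0, 0, 0, 0, 0, 80, 0, 0, 0, 0]}}

```text
time_s: 35.07
tool_pos: [0.3823, -0.203, 0.0495]
tool_rot: [[-0.007, 1.0, -0.003], [1.0, 0.007, 0.002], [0.002, -0.003, -1.0]]
wrist_force: [0.1, -0.2, -0.3]
finger_gap: -0.006
gripper_force: 0.0
```

>>> {"api": "play_rows", "payload": {"steps": [0, 0, 0, 0, 0, 0, 0, 0, 0, 0, 0, 0, 0, 0, 0, 0, 0, 0, 0, 0, 0, 0, 0, 0, 0, 0, 0, 0]}}

```text
time_s: 35.4
tool_pos: [0.3844, -0.2048, 0.0519]
tool_rot: [[-0.007, 1.0, 0.002], [1.0, 0.007, -0.002], [-0.002, 0.002, -1.0]]
wrist_force: [0.3, 0.2, -0.3]
finger_gap: -0.002
gripper_force: 0.0
```

```bash
python3 plan.py 379.5 -207.5 21 0
```

```text
t 35.4 pos [ 384.4 -204.8   51.9] yaw_y 0.4 gap -0.1 gf 0.0 F [ 0.3  0.2 -0.3] j [-0.64  0.12 -0.64  0.8   0.    0.93]
-> [379.5, -207.5, 21.0, 0.0] [-2.6, -5.0, 30.9] [0.13, 0.1, 0.41]
```

>>> {"api": "play_rows", "payload": {"steps": [-2.6, -4.5, 10, 0, 0, 0, 0, -2.6, -4.5, 20, 0, 0, 0, 0, -2.6, -4.5, 20, 0, 0, 0, 0, -2.6, -4.5, 20, 0, 0, 0, 0, -2.6, -4.5, 20, 0, 0, 0, 0]}}

```text
time_s: 35.82
tool_pos: [0.3793, -0.2071, 0.0312]
tool_rot: [[-0.007, 1.0, 0.001], [1.0, 0.007, -0.001], [-0.001, 0.001, -1.0]]
wrist_force: [0.7, -0.6, 0.2]
finger_gap: 0.001
gripper_force: 0.0
```

>>> {"api": "play_rows", "payload": {"steps": [0, 0, 4, 0, 0, 0, 0, 0, 0, 8, 0, 0, 0, 0, 0, 0, 10, 0, 0, 0, 0, 0, 0, 10, 0, 0, 0, 0, 0, 0, 10, 0, 0, 0, 0]}}

```text
time_s: 36.23
tool_pos: [0.38, -0.2075, 0.0212]
tool_rot: [[-0.007, 1.0, 0.002], [1.0, 0.007, -0.001], [-0.001, 0.002, -1.0]]
wrist_force: [0.9, -0.9, 3.5]
finger_gap: -0.001
gripper_force: 1.8
```

>>> {"api": "play_rows", "payload": {"steps": [0, 0, 1, 0, 0, 0, 0, 0, 0, 1, 0, 0, 0, 0, 0, 0, 1, 0, 0, 0, 0]}}

```text
time_s: 36.48
tool_pos: [0.38, -0.2076, 0.0209]
tool_rot: [[-0.007, 1.0, 0.002], [1.0, 0.007, -0.001], [-0.001, 0.002, -1.0]]
wrist_force: [-0.1, 0.5, 11.4]
finger_gap: -0.001
gripper_force: 5.7
```

>>> {"api": "play_rows", "payload": {"steps": [0, 0, -10, 0, 0, 0, 0, 0, 0, -20, 0, 0, 0, 0, 0, 0, -20, 0, 0, 0, 0, 0, 0, -20, 0, 0, 0, 0]}}

```text
time_s: 36.82
tool_pos: [0.3788, -0.2067, 0.0395]
tool_rot: [[-0.007, 1.0, 0.0], [1.0, 0.007, -0.0], [-0.0, 0.0, -1.0]]
wrist_force: [-0.3, -0.8, -1.1]
finger_gap: 0.002
gripper_force: 0.0
```

>>> {"api": "play_rows", "payload": {"steps": [-15, -1.5, 0, 0, 0, 0, 0, -30, -2.6, 0, 0, 0, 0, 0, -30, -2.6, 0, 0, 0, 0, 0, -30, -2.6, 0, 0, 0, 0, 0, -30, -2.6, 0, 0, 0, 0, 0]}}

```text
time_s: 37.23
tool_pos: [0.3756, -0.2358, 0.0388]
tool_rot: [[-0.007, 1.0, -0.002], [1.0, 0.007, 0.002], [0.002, -0.002, -1.0]]
wrist_force: [-0.7, 0.1, -1.1]
finger_gap: 0.0
gripper_force: 0.0
```

```bash
python3 plan.py 376.9 -237.4 21 0
```

```text
t 37.2 pos [ 375.6 -235.8   38.8] yaw_y 0.4 gap 0.0 gf 0.0 F [-0.7  0.1 -1.1] j [-0.71  0.16 -0.64  0.78  0.    0.86]
-> [376.9, -237.4, 21.0, 0.0] [-1.6, 1.3, 17.8] [-0.09, -0.1, 0.39]
```

>>> {"api": "play_rows", "payload": {"steps": [-1, 0, 8, 0, 0, 0, 0, -1, 0, 14, 0, 0, 0, 0, -1, 0, 19, 0, 0, 0, 0, -1, 0, 20, 0, 0, 0, 0, -1, 0, 20, 0, 0, 0, 0]}}

```text
time_s: 37.65
tool_pos: [0.3765, -0.2374, 0.0207]
tool_rot: [[-0.008, 1.0, -0.001], [1.0, 0.008, 0.001], [0.001, -0.001, -1.0]]
wrist_force: [-3.2, 3.2, 18.6]
finger_gap: -0.001
gripper_force: 8.8
```

>>> {"api": "play_rows", "payload": {"steps": [0, 0, 0, 0, 0, 0, 0, 0, 0, 0, 0, 0, 0, 0]}}

```text
time_s: 37.82
tool_pos: [0.3765, -0.2374, 0.0208]
tool_rot: [[-0.008, 1.0, -0.0], [1.0, 0.008, 0.0], [0.0, -0.0, -1.0]]
wrist_force: [-3.8, 3.1, 17.0]
finger_gap: -0.0
gripper_force: 8.8
```

>>> {"api": "play_rows", "payload": {"steps": [0, 0, -10, 0, 0, 0, 0, 0, 0, -20, 0, 0, 0, 0, 0, 0, -20, 0, 0, 0, 0, 0, 0, -20, 0, 0, 0, 0, 0, 0, -20, 0, 0, 0, 0]}}

```text
time_s: 38.23
tool_pos: [0.3762, -0.2375, 0.0393]
tool_rot: [[-0.007, 1.0, -0.0], [1.0, 0.007, 0.0], [0.0, -0.0, -1.0]]
wrist_force: [-0.1, 1.2, -0.2]
finger_gap: -0.003
gripper_force: 0.0
```

Yellow has been pressed once to its stop and let go. Second press, then over red at a safe height to green.

>>> {"api": "play_rows", "payload": {"steps": [0, 0, 8, 0, 0, 0, 0, 0, 0, 14, 0, 0, 0, 0, 0, 0, 18, 0, 0, 0, 0, 0, 0, 19.5, 0, 0, 0, 0, 0, 0, 19.5, 0, 0, 0, 0]}}

```text
time_s: 38.65
tool_pos: [0.3763, -0.2376, 0.0208]
tool_rot: [[-0.007, 1.0, -0.001], [1.0, 0.007, 0.001], [0.001, -0.001, -1.0]]
wrist_force: [-3.0, 2.5, 14.2]
finger_gap: -0.002
gripper_force: 7.6
```

>>> {"api": "play_rows", "payload": {"steps": [0, 0, 0, 0, 0, 0, 0, 0, 0, 0, 0, 0, 0, 0]}}

```text
time_s: 38.82
tool_pos: [0.3763, -0.2376, 0.0208]
tool_rot: [[-0.007, 1.0, -0.001], [1.0, 0.007, 0.001], [0.001, -0.001, -1.0]]
wrist_force: [-2.9, 3.5, 14.4]
finger_gap: 0.003
gripper_force: 7.6
```

>>> {"api": "play_rows", "payload": {"steps": [0, 0, -10, 0, 0, 0, 0, 0, 0, -25, 0, 0, 0, 0, 0, 0, -29.5, 0, 0, 0, 0, 0, 0, -29.5, 0, 0, 0, 0, 0, 0, -29.5, 0, 0, 0, 0]}}

```text
time_s: 39.23
tool_pos: [0.3764, -0.2377, 0.0492]
tool_rot: [[-0.007, 1.0, -0.0], [1.0, 0.007, 0.0], [0.0, -0.0, -1.0]]
wrist_force: [0.4, -0.3, 0.4]
finger_gap: -0.001
gripper_force: 0.0
```

>>> {"api": "play_rows", "payload": {"steps": [-30, -2.6, 0, 0, 0, 0, 0, -60, -5, 0, 0, 0, 0, 0, -60, -5, 0, 0, 0, 0, 0, -60, -5, 0, 0, 0, 0, 0, -60, -5, 0, 0, 0, 0, 0]}}

```text
time_s: 39.65
tool_pos: [0.371, -0.2969, 0.0485]
tool_rot: [[-0.006, 1.0, -0.002], [1.0, 0.006, 0.002], [0.002, -0.002, -1.0]]
wrist_force: [-0.4, -0.2, -0.3]
finger_gap: -0.0
gripper_force: 0.0
```

>>> {"api": "play_rows", "payload": {"steps": [0, 0, 0, 0, 0, 0, 0, 0, 0, 10, 0, 0, 0, 0, 0, 0, 10, 0, 0, 0, 0, 0, 0, 10, 0, 0, 0, 0]}}

```text
time_s: 39.98
tool_pos: [0.3711, -0.2964, 0.0386]
tool_rot: [[-0.008, 1.0, -0.002], [1.0, 0.008, 0.002], [0.002, -0.002, -1.0]]
wrist_force: [0.4, -0.5, 0.0]
finger_gap: 0.0
gripper_force: 0.0
```

```bash
python3 plan.py 371.7 -297.2 21 0
```

```text
t 40.0 pos [ 371.1 -296.4   38.6] yaw_y 0.4 gap 0.0 gf 0.0 F [ 0.4 -0.5  0. ] j [-0.81  0.21 -0.57  0.79  0.    0.75]
-> [371.7, -297.2, 21.0, 0.0] [-0.9, 0.6, 17.6] [-0.1, -0.11, 0.44]
```

>>> {"api": "play_rows", "payload": {"steps": [-1, 0, 8, 0, 0, 0, 0, -1, 0, 14, 0, 0, 0, 0, -1, 0, 18, 0, 0, 0, 0, -1, 0, 19.5, 0, 0, 0, 0, -1, 0, 19.5, 0, 0, 0, 0]}}

```text
time_s: 40.4
tool_pos: [0.3722, -0.299, 0.0209]
tool_rot: [[-0.007, 1.0, 0.0], [1.0, 0.007, 0.0], [0.0, 0.0, -1.0]]
wrist_force: [-1.1, 1.9, 9.4]
finger_gap: -0.003
gripper_force: 4.7
```

>>> {"api": "play_rows", "payload": {"steps": [0, 0, 0, 0, 0, 0, 0, 0, 0, 0, 0, 0, 0, 0]}}

```text
time_s: 40.57
tool_pos: [0.3722, -0.299, 0.0209]
tool_rot: [[-0.007, 1.0, 0.0], [1.0, 0.007, -0.0], [-0.0, 0.0, -1.0]]
wrist_force: [-2.4, 2.0, 9.4]
finger_gap: -0.003
gripper_force: 4.8
```

>>> {"api": "play_rows", "payload": {"steps": [0, 0, -20, 0, 0, 0, 0, 0, 0, -60, 0, 0, 0, 0, 0, 0, -100, 0, 0, 0, 0, 0, 0, -140, 0, 0, 0, 0, 0, 0, -140, 0, 0, 0, 0]}}

```text
time_s: 40.98
tool_pos: [0.376, -0.3031, 0.1679]
tool_rot: [[-0.007, 1.0, 0.01], [1.0, 0.007, -0.01], [-0.011, 0.01, -1.0]]
wrist_force: [1.4, -0.9, -0.3]
finger_gap: -0.004
gripper_force: 0.0
```

>>> {"api": "play_rows", "payload": {"steps": [0, 0, 0, 0, 0, 0, 0, 0, 0, 0, 0, 0, 0, 0, 0, 0, 0, 0, 0, 0, 0, 0, 0, 0, 0, 0, 0, 0]}}

```text
time_s: 41.32
tool_pos: [0.3706, -0.2975, 0.1579]
tool_rot: [[-0.007, 1.0, -0.003], [1.0, 0.007, 0.003], [0.003, -0.003, -1.0]]
wrist_force: [-1.0, 0.5, 0.0]
finger_gap: 0.001
gripper_force: 0.0
```

```bash
sed -i 's/(11,11)/(7,7)/; s/(a,70,25)/(a,90,40)/' det.py; python3 det.py; python3 - <<'E'
from h import *
a=read_camera("scene").astype(int); b=cv2.imread("pics/scene0.png")  # timer unchanged? print display brightness + spice jar check vs start
g=cv2.resize(b,(640,400))[:,:,::-1].astype(int)
for n,p in(("spice",[.382,-.068,.08]),("timer",[.40,-.25,.019]),("spoon",proj and [.43,.13,.005])):
    u,v=proj("scene",p)[0].astype(int); print(n,np.abs(a-g)[v-8:v+8,u-8:u+8].mean().round(1))
E
```

```text
top green []
top orange [(np.int32(18), np.int32(19), 'maker', [556.0, 391.0], 'stand', [549.0, 373.0]), (np.int32(10), np.int32(12), 'maker', [413.0, 270.0], 'stand', [412.0, 258.0])]
top yellow [(np.int32(18), np.int32(18), 'maker', [511.0, 355.0], 'stand', [506.0, 338.0])]
top blue []
scene green []
scene orange [(np.int32(17), np.int32(11), 'maker', [602.0, 490.0], 'stand', [547.0, 379.0])]
scene yellow [(np.int32(14), np.int32(13), 'maker', [565.0, 459.0], 'stand', [513.0, 350.0])]
scene blue []
spice 4.2
timer 5.2
spoon 17.7
```

```bash
python3 -c "
from rig import *
print(finish_job())"
```

```text
the job is handed in; nothing more can be done
None
```

The job is handed in at about 41 s on the robot's clock: heat off, stand open, all four jars upright in one row on it, and the timer keys pressed white, yellow, yellow, green without touching red. The system gave no verdict back.

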